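# Turn a valve plate, seat its balls and start the leak test

### The job

Pick up the orange-handled lifter and use its blade, not the gripper, to turn the aluminium valve plate over from the tester's blue ledge onto the black sealing pad so that its ball seats face up, then set every steel ball from the tray into a seat of its own. With the balls in, start the leak test by pressing the white, then the blue, then the green key fully down, one at a time. Leave the lifter lying flat on its blue mat and do not disturb the bottle, the white carton or the screwdriver.

Things in the scene. Friction and masses are not known exactly. Their poses are not given: they have to be found in the camera images.
- tester: fixed grey bench leak tester; origin under its middle, x to its back (away from the robot), y left, z up. Blue ledge 50 mm up at x -56 (front face) to -20 mm, y -44 to 148, free air in front of it. At x = -20 a 4 mm step up to the deck, 54 mm up, which runs to x = 130. Housing y -155 to 155. White console 28 mm high on the deck at x 78 to 128. Keys in a row at y = -115 mm
- pad_mid (a point): point on the black sealing pad (54 mm up) where the middle of the turned plate belongs, 29 mm behind the step; axes as the tester's. The pad is 192 mm long (y) and reaches from the step to 36 mm behind this point; the deck runs on level behind it
- plate: loose aluminium valve plate 50 (x) by 172 (y) by 8 (z) mm, about 180 g, origin at its very middle. Its +z face, up at the start, is plain with five small dark ports; its -z face has five round seats 15 mm wide, 5 mm deep (z points down once turned). It starts on the ledge, its long side 1 to 7 mm from the step, the front 15 to 21 mm of it overhanging the ledge's front over free air
- seat1 (a point): where the centre of a ball sits when resting in seat 1 of the plate: 10 mm outside the seat face, at y = -68 mm along the plate (seats are 34 mm apart); axes as the plate's
- seat2 (a point): where the centre of a ball sits when resting in seat 2 of the plate: 10 mm outside the seat face, at y = -34 mm along the plate (seats are 34 mm apart); axes as the plate's
- seat3 (a point): where the centre of a ball sits when resting in seat 3 of the plate: 10 mm outside the seat face, at y = 0 mm along the plate (seats are 34 mm apart); axes as the plate's
- seat4 (a point): where the centre of a ball sits when resting in seat 4 of the plate: 10 mm outside the seat face, at y = 34 mm along the plate (seats are 34 mm apart); axes as the plate's
- seat5 (a point): where the centre of a ball sits when resting in seat 5 of the plate: 10 mm outside the seat face, at y = 68 mm along the plate (seats are 34 mm apart); axes as the plate's
- lifter_grip (a point): centre of the lifter's orange grip bar (60 mm along x, 14 wide, 22 high). Lifter: 160 g, like a small trowel; level steel blade 120 mm long (x), 44 wide, 2.5 thick, under the bar on two posts 20 mm fore and aft. Blade underside 33 mm below this point, front edge 85 mm ahead (+x), rear edge 35 mm behind. Starts on the blue mat, blade down, front away from the robot
- tool_mat: fixed blue mat for the lifter, 180 mm (x) by 110 mm (y), 4 mm thick; origin under its middle. The mat and the green ball tray may stand on either side of the tester
- ball1_center (a point): centre of stainless check-valve ball 1 of at most 5 (25 mm diameter, 64 g), at the start loose in the green tray (180 x 130 mm, floor 5 mm thick, rim 12 mm high and 5 mm thick, either side of the tester); it rolls if pushed but soon comes to rest. Absent on some starts
- ball2_center (a point): centre of stainless check-valve ball 2 of at most 5 (25 mm diameter, 64 g), at the start loose in the green tray (180 x 130 mm, floor 5 mm thick, rim 12 mm high and 5 mm thick, either side of the tester); it rolls if pushed but soon comes to rest. Absent on some starts
- ball3_center (a point): centre of stainless check-valve ball 3 of at most 5 (25 mm diameter, 64 g), at the start loose in the green tray (180 x 130 mm, floor 5 mm thick, rim 12 mm high and 5 mm thick, either side of the tester); it rolls if pushed but soon comes to rest. Absent on some starts
- ball4_center (a point): centre of stainless check-valve ball 4 of at most 5 (25 mm diameter, 64 g), at the start loose in the green tray (180 x 130 mm, floor 5 mm thick, rim 12 mm high and 5 mm thick, either side of the tester); it rolls if pushed but soon comes to rest. Absent on some starts
- ball5_center (a point): centre of stainless check-valve ball 5 of at most 5 (25 mm diameter, 64 g), at the start loose in the green tray (180 x 130 mm, floor 5 mm thick, rim 12 mm high and 5 mm thick, either side of the tester); it rolls if pushed but soon comes to rest. Absent on some starts
- key_white (a joint): travel of the white key: 0 released, 0.005 m fully down; springs back by itself; fully down takes 4 N. Counts as pressed beyond 3.5 mm
- key_blue (a joint): travel of the blue key: 0 released, 0.005 m fully down; springs back by itself; fully down takes 4 N. Counts as pressed beyond 3.5 mm
- key_green (a joint): travel of the green key: 0 released, 0.005 m fully down; springs back by itself; fully down takes 4 N. Counts as pressed beyond 3.5 mm
- key_white_top (a point): middle of the top of the white key (20 mm diameter, stands 9 mm above the deck; pressed straight down). The keys are 38 mm apart
- key_blue_top (a point): middle of the top of the blue key (20 mm diameter, stands 9 mm above the deck; pressed straight down). The keys are 38 mm apart
- key_green_top (a point): middle of the top of the green key (20 mm diameter, stands 9 mm above the deck; pressed straight down). The keys are 38 mm apart
- bottle: bystander: white bottle with red cap, 56 mm wide, 140 mm high, standing; origin under its middle
- carton: bystander: white carton 50 x 60 x 40 mm; origin under its middle
- screwdriver: bystander: screwdriver lying crosswise in front of the tester, 26 mm high

How it is judged:
By the outcome, as a careful person would: the job done as asked, in the order asked, and still so for the second after the job is handed in, with the robot touching nothing.
Of ball1, ball2, ball3, ball4, ball5 only 3 to 5 are there at a start; the rules pass over those that are not, and their reading is None.
At some moment in a run one of lifter, ball1, ball2, ball3, ball4, ball5 may be knocked a few centimetres aside while the robot is not near it.
It also fails if it takes over 200 s, if anything falls off the work surface, if the arm or the gripper's body presses on something with over 40 N, if the wrist force passes 120 N, or if a joint passes its speed limit or range.

### The arm

A 6-joint arm with a two-finger parallel gripper is mounted at the origin on the work surface. World frame = base frame: x ahead of the robot, y to its left, z up, the work surface at z = 0. Lengths are in m, angles in rad, forces in N, time in s.
With the tool pointing down it reaches from about 0.225 to 0.875 m from the base axis. Payload 3.4 kg.
Tool frame: the origin (TCP) lies at the very end of the fingers, on their centre line; the grasp point (between the pads) lies 19 mm behind it; z points along the fingers, y is the direction in which the jaws open and shut (so a half turn about z gives the same grasp; the last joint's range is limited). The gripper opens to 85 mm and grips with 20 to 120 N. Pads are 22 mm wide; open, the fingers measure 114 mm over their backs; the gripper's body (76 mm by 85 mm) begins 54 mm behind the grasp point. The pads swing forward as they close: fully open they stand 13 mm farther back than shut.
Start: joints at [1.186, 0.276, 1.505, -0, 1.361, -0.121], TCP at [0.15, 0.555, 0.231] pointing down, gripper open.
Joint ranges: [-2.89, 2.89], [-0.75, 2.08], [0.22, 2.7], [-1.18, 4.32], [0.11, 2.71], [-2.7, 2.7]. Speed limits (rad/s): [2.57, 2.57, 3.14, 3.14, 3.14, 3.14].

### API

Orientations are given as a unit quaternion [w, x, y, z].
In Python, from rig import telemetry, cams, sign_off, spotter gives the robot as it stands.
- The arm moves only by the tool servo_tool, never from a script. Its argument "steps" is a list of rows, each a list of 6 numbers: the shift along the tool's x, y, z in mm, then the turn, a rotation vector about the tool's x, y, z in degrees. In form: [[x, y, z, ax, ay, az], ...]. A call has 1 to 8 rows; each row is the pose to reach, as a shift and turn from the pose commanded when the call began, along the tool's axes at that moment; what a row does not reach only later rows make up. A row lasts 1/10 s, in which the tool goes at most 50 mm and 8.59 degrees, less where a joint would pass 70% of its speed; a pose out of reach is approached as far as the arm can. A call with a gripper value outside its range is refused whole. "hand" is the closure in counts, from 0 (fully open) to 255 (shut), set as the call begins (left out, the last holds). The fingers move at their own pace and stop on an object; "grip_force" is the grip in N (left out, the last holds). Time passes only in rows, so rows that repeat a pose let the fingers close. It gives the time, the measured TCP pose, the force and the opening at its end, in the units of the state.
- telemetry.get_state(): the state, without advancing time (a new reading comes with each control period).
- cams.get_image(name): name is "side" or "top"; returns (picture, depth): 480x640x3 uint8, red, green, blue; 480x640 float32, m along the optical axis (not along the pixel's ray), 0 where there is no reading.
- cams.camera_model(name): a dict with "camera_matrix" (3x3 intrinsics, pixels), "origin" and "rotation" of the camera in the world. Camera axes: x right, y up, looking along -z (the intrinsics and any distortion apply to the point x, -y, -z); pixel columns grow to the right and rows downward; lengths in m; the calibration is good to about 2 mm. A picture is of the moment at which its call begins. camera_model takes no time and is no camera call.
- sign_off(): hands the job in, once; it reports no verdict.
Trained networks look in the newest picture that a camera, given by its name, has taken for a name from the list of things; names that differ only in an ending like _2 or _b are one class to them, and where a whole thing is asked for, a point or a joint stands for the part that bears it (a point fixed in the world has none). Each returns a list of dicts, best first, with "conf" (0 to 1); they miss things now and then, are a little off and sometimes report something else, mostly with a low value. They report only what shows in the picture. A call takes as long as a camera call.
- spotter.outline_of(query, camera): "region" (480x640 bool, what is visible of it) and "rect" ([left, top, width, height] in pixels, round what is visible of it).
The state is a dict: "clock": time; "qpos": joint angles; "qd": joint speeds; "effort": joint torques, N m; "position": TCP position; "ee_rot": TCP orientation; "contact_force": force on the tool from outside, world axes, zero at the start; "moment": the same for the moment, N m; "width": finger opening in m.
Only numpy, scipy, OpenCV 4.12 (cv2) and the standard library are available. Lean on these libraries where they do the work, as an engineer would, in place of code of your own. Each camera call takes 0.05 s, during which the arm holds its last target.

## Working session

There is one attempt and no reset: what is moved stays moved. The work goes in short steps, Python scripts to look and compute and a tool call to move; the robot and the scene stay as the last step left them, time stands still between calls to the robot, and variables do not carry over. Pictures are saved under pics/ and viewed, and the job is handed in when it is done.

Besides the shell and the picture viewer there is one more tool, called after "Call:" as name(argument=value, ...) on one line, values as JSON. servo_tool: Moves the arm, as the interface text tells. Its arguments: {"type":"object","properties":{"steps":{"type":"array","items":{"type":"array","items":{"type":"number"}}},"hand":{"type":"number"},"grip_force":{"type":"number"}},"required":["steps"]}

```bash
ls; mkdir -p pics; cat > h.py <<'E'
import numpy as np, cv2
from rig import telemetry, cams, sign_off, spotter
from scipy.spatial.transform import Rotation as R
def snap(n,f):
    im,d=cams.get_image(n); cv2.imwrite('pics/'+f+'.png',im[:,:,::-1]); np.savez('pics/'+f+'.npz',im=im,d=d); return im,d
def cloud(n,d):
    m=cams.camera_model(n);K=np.array(m['camera_matrix']);o=np.array(m['origin']);Ro=np.array(m['rotation'])
    if Ro.shape!=(3,3): Ro=R.from_quat(np.roll(Ro,-1)).as_matrix()
    v,u=np.mgrid[:480,:640]
    p=np.stack([(u-K[0,2])/K[0,0]*d,-(v-K[1,2])/K[1,1]*d,-d],-1)
    return p@Ro.T+o
def proj(n,P):
    m=cams.camera_model(n);K=np.array(m['camera_matrix']);o=np.array(m['origin']);Ro=np.array(m['rotation'])
    q=(np.atleast_2d(P)-o)@Ro; return np.stack([K[0,0]*q[:,0]/-q[:,2]+K[0,2],K[1,1]*-q[:,1]/-q[:,2]+K[1,2]],-1)
E
python3 - <<'E'
from h import *
for n in('top','side'):
    snap(n,n+'0'); m=cams.camera_model(n); print(n,{k:np.round(v,4).tolist() if not isinstance(v,str) else v for k,v in m.items()})
print(telemetry.get_state())
E
```

```text
pics
top {'camera_matrix': [[458.5224, 0.0, 325.0946], [0.0, 458.5224, 242.5482], [0.0, 0.0, 1.0]], 'origin': [0.3362, -0.0014, 1.0019], 'rotation': [-0.696, -0.0743, 0.0771, 0.71]}
side {'camera_matrix': [[539.474, 0.0, 320.3275], [0.0, 539.474, 243.2747], [0.0, 0.0, 1.0]], 'origin': [0.4551, -0.8013, 0.6763], 'rotation': [0.8888, 0.4543, -0.0194, -0.0568]}
{'clock': 0.1, 'qpos': array([ 1.18601288e+00,  2.76512802e-01,  1.50601375e+00, -3.42025522e-05,
        1.36069059e+00, -1.21002788e-01]), 'qd': array([ 1.20032253e-05, -1.41214160e-03, -4.16644688e-03,  2.74813168e-04,
       -5.24300958e-05,  2.28531330e-04]), 'effort': array([ 1.52762968e-03, -4.17703307e+01, -2.46403885e+01, -8.50192987e-05,
        5.86640279e-03,  1.94045646e-05]), 'position': array([0.14976055, 0.55466405, 0.23053414]), 'ee_rot': array([-1.87038393e-04,  1.31504695e-01,  9.91315215e-01, -7.90594185e-04]), 'contact_force': array([-0.31693549, -0.61742618,  0.6311407 ]), 'moment': array([-0.01244868,  0.03465176, -0.0496083 ]), 'width': 0.08532189475134859}
```

View pics/top0.png

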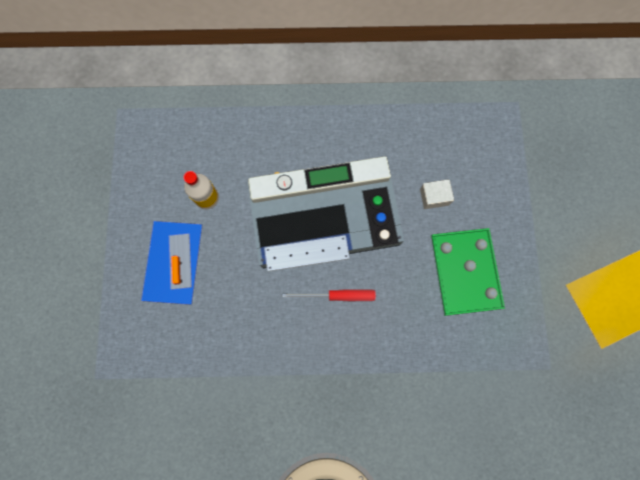

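View pics/side0.png

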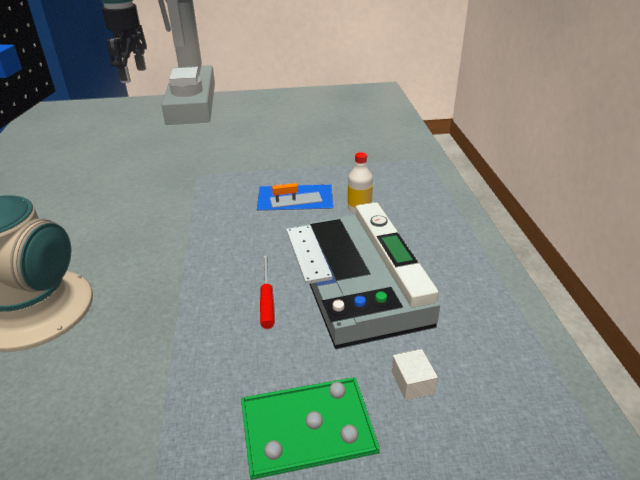

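The top view shows the lifter mat on the left (~172,262), the tester in the middle, the plate on its ledge (~307,252), four balls in the tray on the right, the screwdriver in front (~330,295) and the bottle behind the mat. Next I'll measure these.

```bash
python3 - <<'E'
from h import *
z=np.load('pics/top0.npz');im=z['im'].astype(int);d=z['d'];P=cloud('top',d)
zs=np.load('pics/side0.npz')
hsv=cv2.cvtColor(z['im'],cv2.COLOR_RGB2HSV)
def info(name,m,zr=None,top=None):
    m=m&(d>0)
    q=P[m]
    if zr is not None: q=q[(q[:,2]>zr[0])&(q[:,2]<zr[1])]
    if len(q)<8: print(name,len(q));return
    r=cv2.minAreaRect((q[:,:2]*1000).astype(np.float32))
    print(name,len(q),'mean',q.mean(0).round(4),'z',np.percentile(q[:,2],[5,50,95]).round(4),'rect',[np.round(a,1) for a in r])
v,u=np.mgrid[:480,:640]
def box(a,b,c,e): return (u>=a)&(u<b)&(v>=c)&(v<e)
H,S,V=hsv[...,0],hsv[...,1],hsv[...,2]
info('mat',box(130,215,210,310)&(H>100)&(H<125)&(S>150))
info('orange',box(150,200,240,300)&(H<20)&(S>180))
info('blade',box(160,200,225,295)&(S<90))
info('tray',box(420,510,220,320)&(H>50)&(H<75)&(S>150))
info('plate',box(255,360,230,275)&(S<60)&(V>170))
info('pad',box(250,355,195,250)&(V<45))
info('console',box(240,400,150,205)&(S<40)&(V>190))
info('white',box(375,395,225,245)&(S<60)&(V>160))
info('blue',box(372,392,208,226)&(H>100)&(H<125)&(S>150))
info('green',box(368,388,190,210)&(H>45)&(H<75)&(S>150))
info('bottle',box(180,220,165,215)&(P[...,2]>0.1))
info('carton',box(415,460,175,210)&(P[...,2]>0.03))
info('screw',box(280,380,285,305)&(H<8)&(S>150))
m=box(435,500,230,312)&(S<80)
n,l,st,c=cv2.connectedComponentsWithStats(m.astype(np.uint8))
for i in range(1,n):
    if st[i,4]>20:
        q=P[l==i];print('ball',c[i],st[i,4],q[:,2].max().round(4), q[q[:,2]>np.percentile(q[:,2],50)].mean(0).round(4))
print('shaft',P[295,285:330:8].round(4))
for n in ('ball1_center','lifter_grip','plate'):
    o=spotter.outline_of(n,'top');print(n,[(round(a['conf'],2),a['rect']) for a in o])
big=cv2.resize(z['im'][140:310,130:510],None,fx=2.1,fy=2.1,interpolation=cv2.INTER_CUBIC);cv2.imwrite('pics/b0.png',big[:,:,::-1])
E
```

```text
mat 2745 mean [0.5144 0.3385 0.0051] z [0.0021 0.0052 0.0081] rect [array([517.3, 331.2]), array([110.2, 179.1]), np.float64(85.1)]
orange 188 mean [0.4926 0.3084 0.0482] z [0.0435 0.0486 0.0519] rect [array([492.3, 309.2]), array([58.3, 14.4]), np.float64(5.4)]
blade 986 mean [0.5153 0.304  0.0074] z [0.0005 0.0073 0.0113] rect [array([510.8, 303.2]), array([134.9,  64.5]), np.float64(2.5)]
tray 4156 mean [ 0.48   -0.3159  0.006 ] z [0.0024 0.0055 0.012 ] rect [array([ 483.3, -316.3]), array([177.6, 127.6]), np.float64(5.3)]
plate 1899 mean [0.5206 0.0328 0.0586] z [0.0558 0.0587 0.0614] rect [array([521.3,  35.2]), array([ 52.2, 178.2]), np.float64(7.5)]
pad 2373 mean [0.5809 0.0411 0.0552] z [0.0524 0.0552 0.0579] rect [array([581.6,  40.9]), array([ 61.4, 185.2]), np.float64(8.6)]
console 1813 mean [0.6766 0.0101 0.083 ] z [0.0801 0.0828 0.0869] rect [array([678.3,   2.7]), array([ 49.3, 297. ]), np.float64(8.6)]
white 64 mean [ 0.556  -0.1316  0.066 ] z [0.0631 0.0659 0.069 ] rect [array([ 556.4, -131.5]), array([18.3, 16.9]), np.float64(4.3)]
blue 83 mean [ 0.5939 -0.1259  0.06
[... 889 characters left out ...]
36 -0.2716  0.0293]
ball [469.85416667 265.19791667] 96 1.0019 [ 0.4901 -0.3137  0.0495]
ball [437.46153846 293.88461538] 234 1.0019 [ 0.4346 -0.2458  0.0194]
ball [490.94 292.79] 100 0.0325 [ 0.4332 -0.3602  0.0288]
ball [492.86956522 310.69565217] 23 0.0033 [ 0.3959 -0.3644  0.0019]
shaft [[ 0.4374  0.0809  0.0162]
 [ 0.4372  0.0638  0.0149]
 [ 0.4369  0.0466  0.0142]
 [ 0.4363  0.0293  0.0174]
 [ 0.436   0.0122  0.0164]
 [ 0.4358 -0.005   0.0154]]
ball1_center [(0.54, [263.8, 235.5, 86.2, 36.5]), (0.42, [487.4, 288.7, 9.2, 9.6])]
lifter_grip [(0.96, [170.8, 233.0, 21.2, 51.7])]
plate [(0.69, [377.0, 231.6, 12.2, 7.5]), (0.58, [266.8, 237.6, 83.8, 34.7]), (0.4, [143.1, 222.4, 56.5, 85.1])]
```

View pics/b0.png

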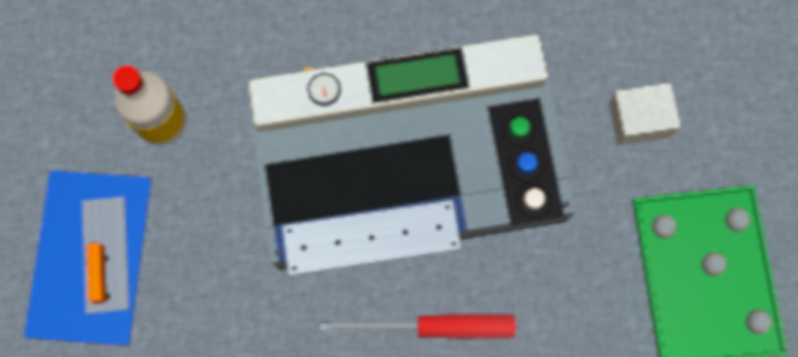

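```bash
cat >> h.py <<'E'
def ray(n,px,zp):
    m=cams.camera_model(n);K=np.array(m['camera_matrix']);o=np.array(m['origin']);Ro=np.array(m['rotation'])
    if Ro.shape!=(3,3): Ro=R.from_quat(np.roll(Ro,-1)).as_matrix()
    px=np.atleast_2d(px).astype(float)
    r=np.stack([(px[:,0]-K[0,2])/K[0,0],-(px[:,1]-K[1,2])/K[1,1],-np.ones(len(px))],-1)@Ro.T
    return o+r*((zp-o[2])/r[:,2])[:,None]
def proj(n,P):
    m=cams.camera_model(n);K=np.array(m['camera_matrix']);o=np.array(m['origin']);Ro=np.array(m['rotation'])
    if Ro.shape!=(3,3): Ro=R.from_quat(np.roll(Ro,-1)).as_matrix()
    q=(np.atleast_2d(P)-o)@Ro; return np.stack([K[0,0]*q[:,0]/-q[:,2]+K[0,2],K[1,1]*-q[:,1]/-q[:,2]+K[1,2]],-1)
def pose():
    s=telemetry.get_state();return np.array(s['position']),R.from_quat(np.roll(s['ee_rot'],-1)),s
def toolrot(yaw,pitch=0):
    # tool z down, tool y at yaw+90deg (world), ie tool "forward"=yaw ; pitch: nose up about lateral axis
    z=R.from_euler('z',yaw,degrees=True)
    base=R.from_matrix(np.array([[-1,0,0],[0,1,0],[0,0,-1.]]).T)
    return z*R.from_euler('y',-pitch,degrees=True)*base
def rows(targets):
    """targets: list of (pos m, Rotation)"""
    p,r,s=pose()
    for t,q in targets:
        d=r.inv().apply(np.array(t)-p)*1000; a=(r.inv()*q).as_rotvec(degrees=True)
        print('row',np.round(d,1).tolist()+np.round(a,1).tolist())
E
python3 - <<'E'
from h import *
z=np.load('pics/top0.npz');zs=np.load('pics/side0.npz')
hs=cv2.cvtColor(zs['im'],cv2.COLOR_RGB2HSV);H,S,V=[hs[...,i].astype(int) for i in range(3)]
v,u=np.mgrid[:480,:640]
def box(a,b,c,e): return (u>=a)&(u<b)&(v>=c)&(v<e)
print('top balls',ray('top',[(481,244.1),(446,247.3),(469.85,265.2),(490.94,292.8)],0.0175).round(4))
m=box(240,380,378,476)&(S<90)
n,l,st,c=cv2.connectedComponentsWithStats(m.astype(np.uint8))
for i in range(1,n):
    if st[i,4]>80: print(c[i],st[i],ray('side',c[i],0.0175).round(4))
for nm,d,hsv,bx in(('top',z['d'],cv2.cvtColor(z['im'],cv2.COLOR_RGB2HSV),(150,200,240,300)),('side',zs['d'],hs,(250,320,175,210))):
    P=cloud(nm,d);m=box(*bx)&(hsv[...,0]<20)&(hsv[...,1]>180)
    vv,uu=np.nonzero(m); 
    q=P[m];q=q[q[:,2]>(0.044)]
    c=q.mean(0);w,V2=np.linalg.eigh(np.cov((q-c)[:,:2].T));a=V2[:,1];print(nm,len(q),c.round(4),np.degrees(np.arctan(a[1]/a[0])).round(2),uu.min(),uu.max(),vv.min(),vv.max())
# plate & pads from side
P=cloud('side',zs['d'])
m=box(285,335,222,286)&(S<60)&(V>170)
q=P[m];q=q[abs(q[:,2]-.058)<.006];print('plate side',len(q),q.mean(0),cv2.minAreaRect((q[:,:2]*1000).astype(np.float32)))
for nm,cc in(('w',(338,306)),('b',(360,300.5)),('g',(381,297))): print(nm,ray('side',cc,.063).round(4))
for nm,cc in(('w',(384.5,235)),('b',(381,217)),('g',(377.5,200.5))): print(nm,ray('top',cc,.063).round(4))
a=cv2.resize(zs['im'][170:220,245:345],None,fx=8,fy=8,interpolation=cv2.INTER_CUBIC);b=cv2.resize(z['im'][225:300,150:210],None,fx=8,fy=8,interpolation=cv2.INTER_CUBIC)
cv2.imwrite('pics/l_s.png',a[:,:,::-1]);cv2.imwrite('pics/l_t.png',b[:,:,::-1])
E
```

```text
top balls [[ 0.5403 -0.3499  0.0175]
 [ 0.5347 -0.2724  0.0175]
 [ 0.4939 -0.3213  0.0175]
 [ 0.4331 -0.3613  0.0175]]
[266.55965147 401.77882038] [ 240  378  106   98 1492] [[ 0.4252 -0.2835  0.0175]]
[371.51843044 400.92627824] [356 378  24  69 841] [[ 0.5797 -0.3025  0.0175]]
[336.8317757  389.71028037] [329 382  16  17 214] [[ 0.5317 -0.2754  0.0175]]
[313.75847458 419.79237288] [306 411  17  18 236] [[ 0.4913 -0.3239  0.0175]]
[348.8968254  433.49206349] [341 425  17  18 252] [[ 0.5376 -0.3528  0.0175]]
[272.91385768 449.68913858] [264 441  18  19 267] [[ 0.4308 -0.3643  0.0175]]
[342.73125997 467.91706539] [ 272  453  108   23 1254] [[ 0.5211 -0.4032  0.0175]]
top 178 [0.4919 0.3069 0.0541] 52.23 172 180 256 283
side 75 [0.493  0.2892 0.0542] 87.97 273 296 184 195
plate side 1371 [0.51956747 0.02334795 0.05604819] ((518.8770751953125, 30.653892517089844), (50.81071853637695, 177.7652130126953), 7.61318302154541)
w [[ 0.5532 -0.1405  0.063 ]]
b [[ 0.5919 -0.1321  0.063 ]]
g [[ 0.6288 -0.1283  0.063 ]]
w [[ 0.5545 -0.1325  0.063 ]]
b [[ 0.5938 -0.1269  0.063 ]]
g [[ 0.6305 -0.1211  0.063 ]]
```

View pics/l_t.png

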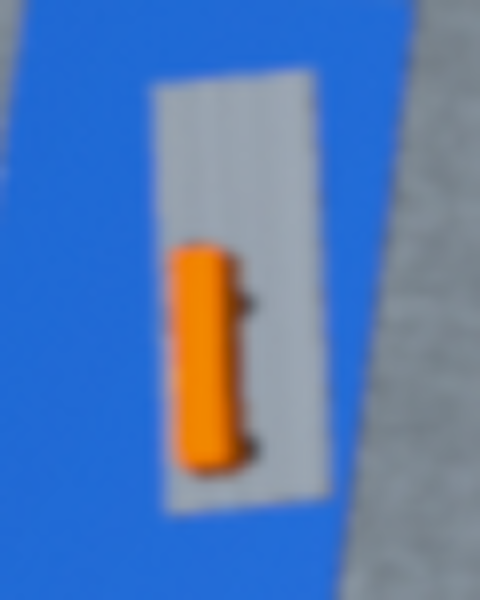

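View pics/l_s.png

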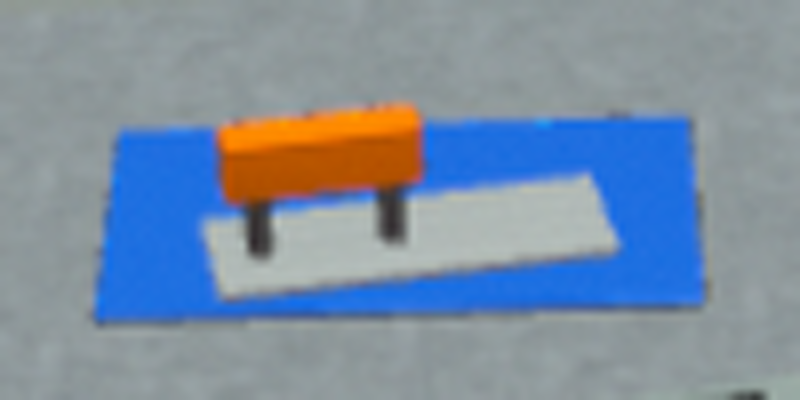

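```bash
python3 - <<'E'
from h import *
c=np.array([(152,85),(317,70),(330,497),(165,515)])/8+[149.6,224.6]
w=ray('top',c,.0065);print(w.round(4));m=w.mean(0)
f=(w[0]+w[1]-w[2]-w[3])[:2];print('L',np.linalg.norm(f)/2,'W',np.linalg.norm(w[0]-w[1]),np.degrees(np.arctan2(f[1],f[0])),m)
f/=np.linalg.norm(f);print('grip from blade',m[:2]-f*.025)
t=ray('top',np.array([(199,250),(212,466)])/8+[149.6,224.6],.048);print('bar',t.round(4),t.mean(0))
c=np.array([(203,222),(592,175),(620,247),(220,298)])/8+[244.6,169.6]
w=ray('side',c,.0065);m=w.mean(0);f=(w[1]+w[2]-w[0]-w[3])[:2];print('side L',np.linalg.norm(f)/2,np.degrees(np.arctan2(f[1],f[0])),m); f/=np.linalg.norm(f);print('grip',m[:2]-f*.025)
# side keys
zs=np.load('pics/side0.npz')['im'];a=cv2.resize(zs[210:340,280:440],None,fx=5,fy=5,interpolation=cv2.INTER_CUBIC)[:600];cv2.imwrite('pics/k_s.png',a[:,:,::-1])
z=np.load('pics/top0.npz')['im'];a=cv2.resize(z[185:275,250:405],None,fx=5,fy=5,interpolation=cv2.INTER_CUBIC);cv2.imwrite('pics/k_t.png',a[:,:,::-1])
E
```

```text
[[0.5766 0.3407 0.0065]
 [0.58   0.295  0.0065]
 [0.4605 0.2863 0.0065]
 [0.4565 0.3309 0.0065]]
L 0.12018814032646921 W 0.04586188620423009 4.401966881915424 [0.51838811 0.31321962 0.0065    ]
grip from blade [0.49346186 0.31130079]
bar [[0.5215 0.3117 0.048 ]
 [0.464  0.3054 0.048 ]] [0.49276362 0.3085591  0.048     ]
side L 0.11965953637152063 5.162493293354441 [0.51690394 0.30618999 0.0065    ]
grip [0.49200535 0.30394047]
```

View pics/k_t.png

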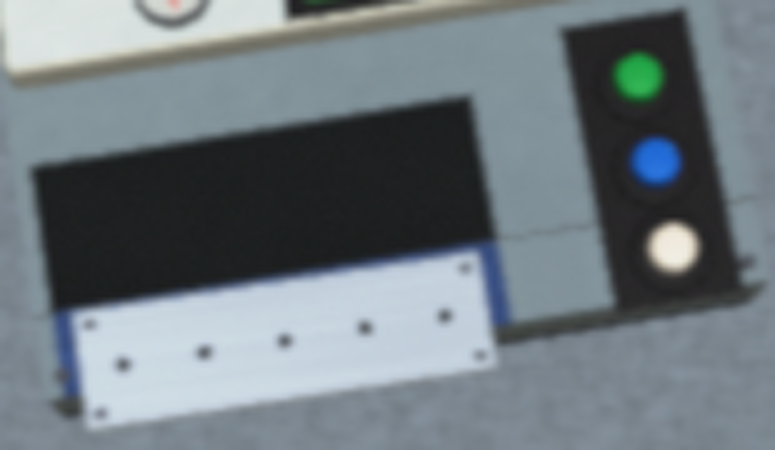

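View pics/k_s.png

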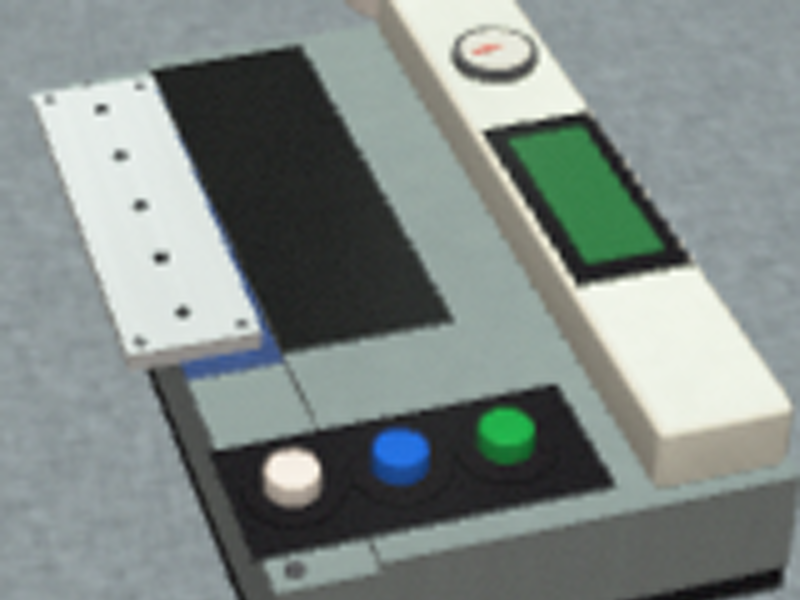

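```bash
python3 - <<'E'
from h import *
ks=np.array([(292,467),(401,446),(507,424)])/5+[279.6,209.6]; kt=np.array([(673,247),(656,161),(638,76)])/5+[249.6,184.6]
a=ray('side',ks,.063);b=ray('top',kt,.063);print('keys side',a.round(4)[:,:2].tolist(),'top',b.round(4)[:,:2].tolist())
k=(a+b)/2
for nm,K in(('s',a),('t',b)):
    f=(K[2]-K[0])[:2];print(nm,np.linalg.norm(f),np.degrees(np.arctan2(f[1],f[0])))
pt=np.array([(75,312),(488,248),(497,365),(88,428)])/5+[249.6,184.6]
ps=np.array([(33,95),(150,72),(262,335),(130,355)])/5+[279.6,209.6]
A=ray('top',pt,.058);B=ray('side',ps,.058)
print('plate top',A.round(4)[:,:2].tolist(),A.mean(0),'side',B.round(4)[:,:2].tolist(),B.mean(0))
e=A[0]-A[1];print('yaw top',np.degrees(np.arctan2(-e[0],e[1])));e=A[3]-A[2];print(np.degrees(np.arctan2(-e[0],e[1])))
e=B[0]-B[3];print('yaw side',np.degrees(np.arctan2(-e[0],e[1])));e=B[1]-B[2];print(np.degrees(np.arctan2(-e[0],e[1])))
# pad corners/ step line
qt=np.array([(33,168),(470,98),(493,242),(53,310)])/5+[249.6,184.6];C=ray('top',qt,.054);print('pad top',C.round(4)[:,:2].tolist())
qs=np.array([(303,45),(452,321),(287,352),(153,72)])/5+[279.6,209.6];D=ray('side',qs,.054);print('pad side',D.round(4)[:,:2].tolist())
o=np.array([.5764,-.0124]);y=np.radians(8.5);M=np.array([[np.cos(y),np.sin(y)],[-np.sin(y),np.cos(y)]])
for nm,X in(('pad t',C),('pad s',D),('plate t',A),('plate s',B),('key t',b),('key s',a)): print(nm,((X[:,:2]-o)@M.T*1000).round(1).tolist())
E
```

```text
keys side [[0.5542, -0.1332], [0.5923, -0.1278], [0.6302, -0.1218]] top [[0.5566, -0.132], [0.5943, -0.1265], [0.6321, -0.1206]]
s 0.0767628529126965 8.551435760171332
t 0.07628824900891881 8.589351817581095
plate top [[0.5347, 0.1201], [0.5589, -0.0544], [0.5086, -0.0566], [0.4853, 0.1143]] [0.52189494 0.03083669 0.058     ] side [[0.4832, 0.1082], [0.532, 0.118], [0.5545, -0.0567], [0.5064, -0.0613]] [0.51902091 0.02702888 0.058     ]
yaw top 7.897204432412607
7.740160797088219
yaw side 7.799331137651289
7.340190141874992
pad top [[0.5989, 0.139], [0.6264, -0.0489], [0.5624, -0.0568], [0.5366, 0.1299]]
pad side [[0.5982, 0.1349], [0.6247, -0.0536], [0.5628, -0.0627], [0.5338, 0.1238]]
pad t [[44.6, 146.4], [44.1, -43.5], [-20.4, -41.9], [-18.3, 146.6]]
pad s [[43.3, 142.5], [41.7, -47.9], [-20.9, -47.7], [-22.0, 141.0]]
plate t [[-21.6, 137.2], [-23.5, -38.9], [-73.6, -33.7], [-71.3, 138.7]]
plate s [[-74.4, 133.0], [-24.6, 135.5], [-28.2, -40.6], [-76.5, -38.0]]
key t [[-37.2, -115.3], [0.8, -115.5], [39.1, -115.2]]
key s [[-39.8, -116.2], [-1.3, -116.5], [37.0, -116.1]]
```

```bash
python3 - <<'E'
from h import *
p,r,s=pose();print(p)
q=toolrot(4.8)
rows([((.4925,.307,.13),q),((.4925,.307,.018),q)])
E
```

```text
[0.14982511 0.55489212 0.23089255]
row [-395.5, -149.9, 101.0, -0.0, -0.0, -19.9]
row [-395.5, -149.8, 213.0, -0.0, -0.0, -19.9]
```

Call:
servo_tool(steps=[[-395.5,-149.9,60,0,0,-19.9],[-395.5,-149.9,60,0,0,-19.9],[-395.5,-149.9,80,0,0,-19.9],[-395.5,-149.9,101,0,0,-19.9],[-395.5,-149.9,101,0,0,-19.9],[-395.5,-149.9,101,0,0,-19.9],[-395.5,-149.9,101,0,0,-19.9],[-395.5,-149.9,101,0,0,-19.9]], hand=0)

```text
clock: 1.05
position: [0.4606, 0.3302, 0.1413]
ee_rot: [0.0, -0.042, 0.999, 0.0]
contact_force: [0.8, 1.4, -0.1]
width: 0.0856
```

Call:
servo_tool(steps=[[0,0,0,0,0,0],[0,0,0,0,0,0],[0,0,0,0,0,0],[0,0,0,0,0,0]])

```text
clock: 1.45
position: [0.4581, 0.3326, 0.1423]
ee_rot: [0.0, -0.043, 0.999, 0.0]
contact_force: [-0.2, -1.0, 0.7]
width: 0.0854
```

```bash
python3 - <<'E'
from h import *
p,r,s=pose();print(p,r.as_matrix().round(3).tolist())
q=toolrot(4.8)
rows([((.4925,.307,.018),q)])
im,d=snap('top','top1');a=cv2.resize(im[200:320,120:240],None,fx=5,fy=5);cv2.imwrite('pics/t1.png',a[:,:,::-1])
E
```

```text
[0.45812649 0.33264234 0.14228423] [[-0.996, -0.085, 0.0], [-0.085, 0.996, 0.001], [-0.0, 0.001, -1.0]]
row [-32.0, -28.6, 124.3, 0.0, 0.0, 0.1]
```

View pics/t1.png

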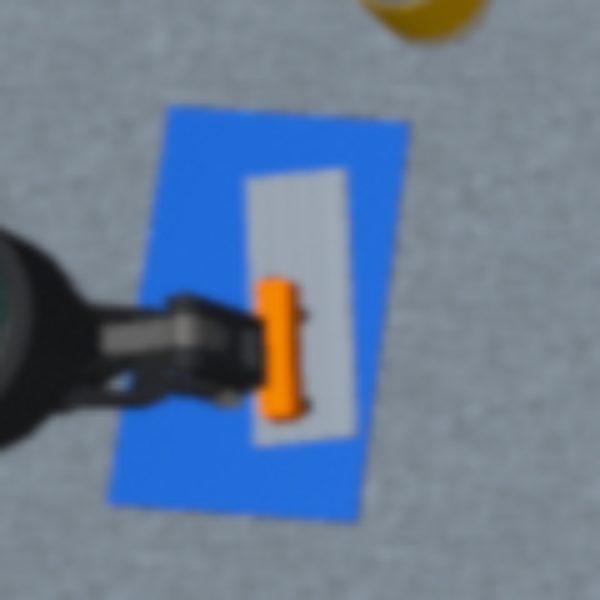

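Call:
servo_tool(steps=[[-32,-28.6,20,0,0,0],[-32,-28.6,60,0,0,0],[-32,-28.6,95,0,0,0],[-32,-28.6,120,0,0,0],[-32,-28.6,124.3,0,0,0],[-32,-28.6,124.3,0,0,0]])

```text
clock: 2.1
position: [0.4928, 0.3064, 0.0174]
ee_rot: [-0.0, -0.042, 0.999, -0.0]
contact_force: [-0.2, -1.2, -0.1]
width: 0.0858
```

Call:
servo_tool(steps=[[0,0,0,0,0,0],[0,0,0,0,0,0],[0,0,0,0,0,0],[0,0,0,0,0,0],[0,0,0,0,0,0],[0,0,0,0,0,0],[0,0,0,0,0,0],[0,0,0,0,0,0]], hand=255, grip_force=100)

```text
clock: 2.9
position: [0.494, 0.3062, 0.0184]
ee_rot: [0.001, -0.042, 0.999, 0.0]
contact_force: [-1.9, 1.5, 5.5]
width: 0.0123
```

```bash
python3 - <<'E'
from h import *
p,r,s=pose();print(p,s['width'],s['contact_force'])
im,d=snap('top','top2');a=cv2.resize(im[200:320,120:240],None,fx=4,fy=4)
im,d=snap('side','side2');b=cv2.resize(im[130:250,220:390],None,fx=4,fy=4);cv2.imwrite('pics/t2.png',a[:,:,::-1]);cv2.imwrite('pics/s2.png',b[:,:,::-1])
E
```

```text
[0.49398298 0.30615838 0.01835626] 0.01229088301125285 [-1.93888588  1.52309315  5.45011716]
```

View pics/t2.png

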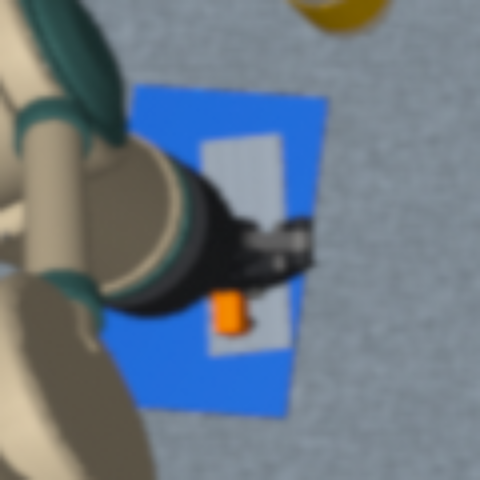

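View pics/s2.png

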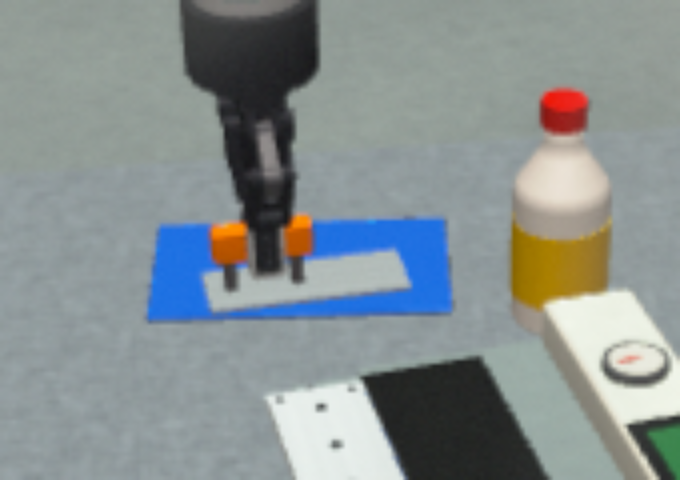

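```bash
cat >> h.py <<'E'
YW=8.55
def T(x,y,z,o=(.5753,-.0135)):
    c,s=np.cos(np.radians(YW)),np.sin(np.radians(YW))
    return np.array([o[0]+(c*x-s*y)/1000,o[1]+(s*x+c*y)/1000,z/1000])
def toT(p,o=(.5753,-.0135)):
    c,s=np.cos(np.radians(YW)),np.sin(np.radians(YW)); dx,dy=(p[0]-o[0])*1000,(p[1]-o[1])*1000
    return np.array([c*dx+s*dy,-s*dx+c*dy,p[2]*1000])
E
python3 - <<'E'
from h import *
q=toolrot(YW)
p,r,s=pose()
print(T(-180,50,100))
rows([(p+[0,0,.1],r),(T(-180,50,120),q)])
E
```

```text
[0.38986681 0.00918329 0.1       ]
row [-0.1, 0.1, -100.0, 0.0, 0.0, 0.0]
row [128.4, -287.2, -102.1, 0.1, 0.1, -3.8]
```

Call:
servo_tool(steps=[[0,0,-20,0,0,0],[0,0,-50,0,0,0],[0,0,-80,0,0,0],[30,-40,-100,0,0,-1],[50,-80,-102,0,0,-2],[65,-120,-102,0,0,-3],[80,-160,-102,0,0,-3.8],[95,-200,-102,0,0,-3.8]])

```text
clock: 3.8
position: [0.4142, 0.097, 0.1192]
ee_rot: [-0.0, -0.075, 0.997, -0.0]
contact_force: [1.5, -0.0, -1.4]
width: 0.0126
```

```bash
python3 - <<'E'
from h import *
q=toolrot(YW)
p,r,s=pose();print(p,s['width'],s['contact_force'])
rows([(T(-180,50,120),q)])
E
```

```text
[0.41417941 0.09697106 0.11915343] 0.012594683702199657 [ 1.45490136 -0.0412444  -1.38760105]
row [37.2, -83.1, -0.8, -0.0, -0.0, 0.1]
```

Call:
servo_tool(steps=[[18,-42,0,0,0,0],[37,-83,0,0,0,0],[37,-83,0,0,0,0],[37,-83,0,0,0,0],[37,-83,0,0,0,0]])

```text
clock: 4.3
position: [0.3914, 0.0115, 0.1193]
ee_rot: [-0.0, -0.075, 0.997, 0.0]
contact_force: [-0.5, 0.2, -1.1]
width: 0.0124
```

```bash
python3 - <<'E'
from h import *
q=toolrot(YW)
p,r,s=pose();print(p,toT(p),s['width'],s['contact_force'])
rows([(T(-180,50,55),q)])
im,d=snap('side','side3');cv2.imwrite('pics/s3.png',cv2.resize(im[130:340,180:440],None,fx=3,fy=2.8)[:,:,::-1])
im,d=snap('top','top3');cv2.imwrite('pics/t3.png',cv2.resize(im[180:330,220:420],None,fx=4,fy=4)[:,:,::-1])
E
```

```text
[0.39139866 0.01153811 0.11930961] [-178.13507497   52.10090606  119.30960655] 0.012435234314814431 [-0.52567109  0.167285   -1.1388267 ]
row [1.9, -2.1, 64.3, 0.0, 0.0, 0.0]
```

View pics/s3.png

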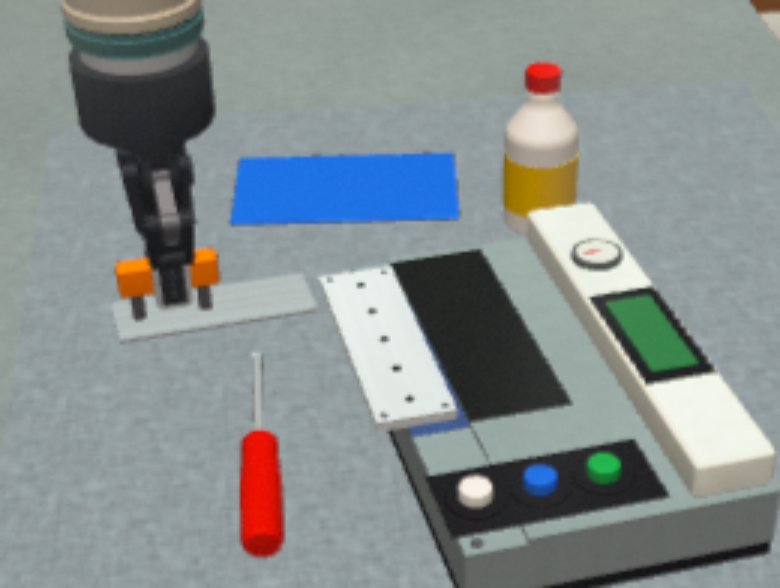

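View pics/t3.png

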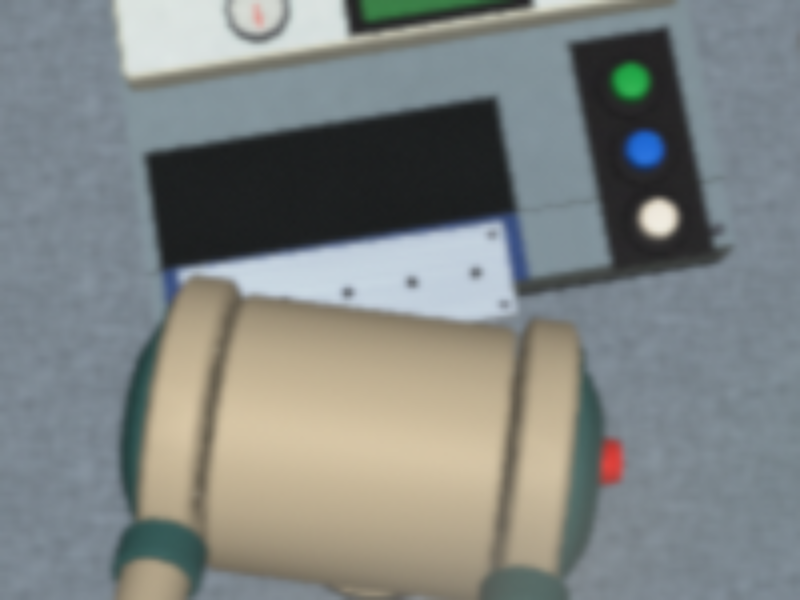

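```bash
python3 - <<'E'
from h import *
p,r,s=pose()
c=np.array([(302,274),(317,304),(122,339),(113,308)])/[3,2.8]+[179.7,129.7]
w=ray('side',c,.108);print([toT(a).round(1).tolist() for a in w])
w=ray('side',c,.108);f=(w[0]+w[1]-w[2]-w[3]);print(np.linalg.norm(f)/2,np.degrees(np.arctan2(f[1],f[0])))
tp=toT(p);print('expected tip',tp+[85,0,-11.5])
exp=[T(*(tp+[85,22,-11.5])),T(*(tp+[85,-22,-11.5])),T(*(tp+[-35,-22,-11.5])),T(*(tp+[-35,22,-11.5]))]
print(proj('side',exp).round(1),c.round(1))
E
```

```text
[[-96.0, 68.2, 108.0], [-94.4, 31.5, 108.0], [-213.2, 27.3, 108.0], [-214.4, 62.9, 108.0]]
0.11866749651641231 10.844908391383015
expected tip [-92.93153117  52.55938462 107.80412533]
[[281.2 225.6]
 [286.3 238.5]
 [220.3 249.8]
 [217.4 236.1]] [[280.4 227.6]
 [285.4 238.3]
 [220.4 250.8]
 [217.4 239.7]]
```

Call:
servo_tool(steps=[[2,-2,20,0,0,0],[2,-2,45,0,0,0],[2,-2,64,0,0,0],[2,-2,64,0,0,0]])

```text
clock: 4.8
position: [0.3877, 0.0101, 0.0535]
ee_rot: [-0.003, -0.076, 0.997, 0.001]
contact_force: [-1.3, 0.0, -1.1]
width: 0.0127
```

```bash
python3 - <<'E'
from h import *
q=toolrot(YW)
p,r,s=pose();print(p,toT(p),s['width'],s['contact_force'])
rows([(T(-143.5,50,55),q)])
im,d=snap('side','side4');cv2.imwrite('pics/s4.png',cv2.resize(im[180:340,180:440],None,fx=3,fy=3)[:,:,::-1])
E
```

```text
[0.38767622 0.01012853 0.05354475] [-182.0257114    51.26042087   53.54475134] 0.01266735463908498 [-1.31183983  0.0135261  -1.12283425]
row [-38.5, -1.4, -1.7, 0.1, -0.3, 0.2]
```

View pics/s4.png

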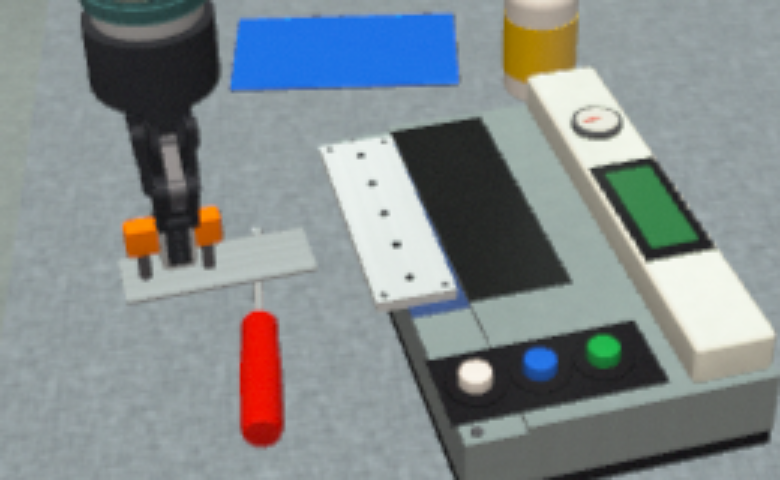

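Call:
servo_tool(steps=[[0,0,0,0,0,0],[-8,-1,0,0,0,0],[-18,-1,0,0,0,0],[-28,-1,0,0,0,0],[-33,-1,0,0,0,0],[-36,-1,0,0,0,0],[-36,-1,0,0,0,0],[-36,-1,0,0,0,0]])

```text
clock: 5.65
position: [0.4249, 0.0131, 0.0553]
ee_rot: [-0.0, -0.075, 0.997, 0.0]
contact_force: [-0.7, 0.3, -1.7]
width: 0.0128
```

```bash
python3 - <<'E'
from h import *
q=toolrot(YW)
p,r,s=pose();print(p,toT(p),s['width'],s['contact_force'])
im,d=snap('side','side5');cv2.imwrite('pics/s5.png',cv2.resize(im[180:340,180:440],None,fx=3,fy=3)[:,:,::-1])
E
```

```text
[0.42488252 0.0130748  0.05526633] [-144.79487448   48.64239813   55.26633393] 0.012800467984084277 [-0.69695188  0.25164745 -1.71659578]
```

View pics/s5.png

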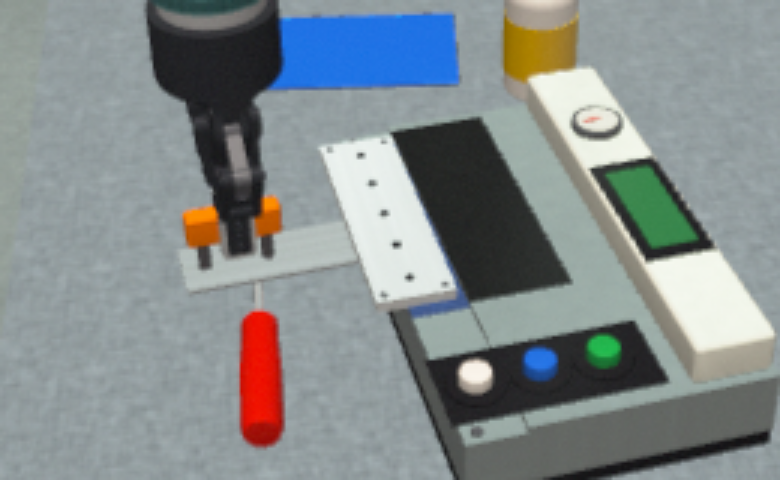

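Call:
servo_tool(steps=[[0,0,-4,0,0,0],[0,0,-7,0,0,0],[-1,0,-10,0,0,0],[-2.5,0,-14,0,0,0],[-4,0,-18,0,0,0],[-5,0,-20,0,0,0],[-6,0,-22,0,0,0],[-7,0,-24,0,0,0]])

```text
clock: 6.5
position: [0.432, 0.0141, 0.0795]
ee_rot: [-0.0, -0.075, 0.997, 0.0]
contact_force: [-0.3, -0.3, -1.9]
width: 0.0126
```

```bash
python3 - <<'E'
from h import *
p,r,s=pose();print(p,toT(p),s['width'],s['contact_force'])
im,d=snap('side','side6');cv2.imwrite('pics/s6.png',cv2.resize(im[180:340,180:440],None,fx=3,fy=3)[:,:,::-1])
E
```

```text
[0.43200721 0.01410226 0.07949925] [-137.59660855   48.59919242   79.49924833] 0.01262419480895492 [-0.27510352 -0.33049766 -1.92888808]
```

View pics/s6.png

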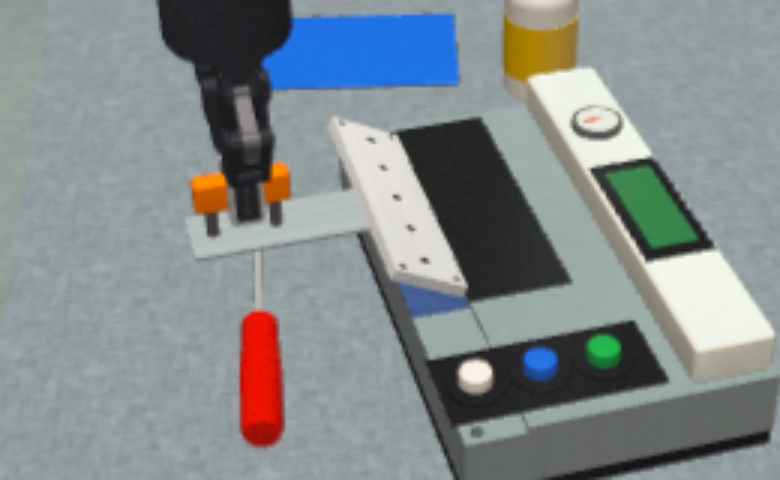

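Call:
servo_tool(steps=[[-2,0,-4,0,0,0],[-4,0,-7.5,0,0,0],[-6.5,0,-9.5,0,0,0],[-9.5,0,-11.5,0,0,0],[-13,0,-13,0,0,0],[-16,0,-14,0,0,0],[-16,0,-14,0,0,0]])

```text
clock: 7.25
position: [0.4491, 0.0165, 0.0937]
ee_rot: [0.001, -0.075, 0.997, -0.0]
contact_force: [-0.6, -0.4, -1.7]
width: 0.0121
```

```bash
python3 - <<'E'
from h import *
p,r,s=pose();print(p,toT(p),s['width'],s['contact_force'])
im,d=snap('side','side7');cv2.imwrite('pics/s7.png',cv2.resize(im[180:340,180:440],None,fx=3,fy=3)[:,:,::-1])
E
```

```text
[0.44914267 0.01647373 0.09367286] [-120.29901113   48.39673655   93.67285784] 0.012133492521163547 [-0.5508906  -0.37256908 -1.66248982]
```

View pics/s7.png

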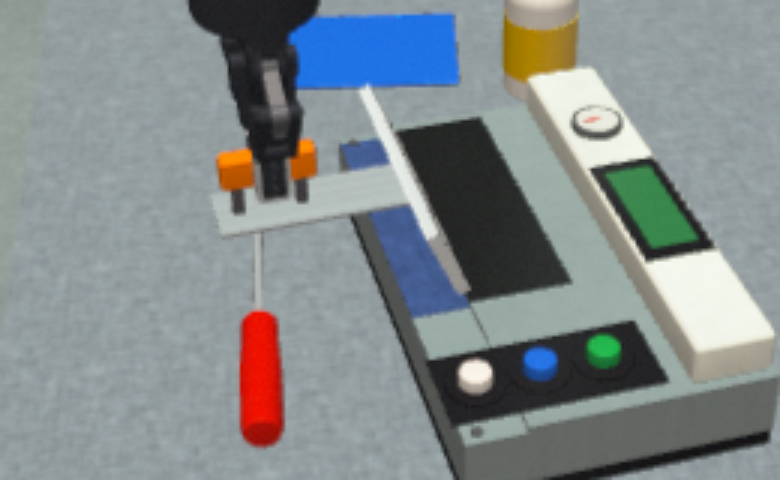

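Call:
servo_tool(steps=[[-2,0,0,0,0,0],[-4,0,0,0,0,0],[-6,0,0.5,0,0,0],[-8,0,1,0,0,0],[-10,0,1.5,0,0,0],[-10,0,1.5,0,0,0]])

```text
clock: 7.9
position: [0.4585, 0.018, 0.0919]
ee_rot: [0.0, -0.075, 0.997, 0.0]
contact_force: [-0.6, -1.0, -1.6]
width: 0.0128
```

```bash
python3 - <<'E'
from h import *
p,r,s=pose();print(p,toT(p),s['width'],s['contact_force'])
im,d=snap('side','side8');cv2.imwrite('pics/s8.png',cv2.resize(im[180:340,180:440],None,fx=3,fy=3)[:,:,::-1])
E
```

```text
[0.45853879 0.01797787 0.09189338] [-110.78368935   48.48721608   91.89338368] 0.012774313551781262 [-0.56719302 -1.00084735 -1.62052918]
```

View pics/s8.png

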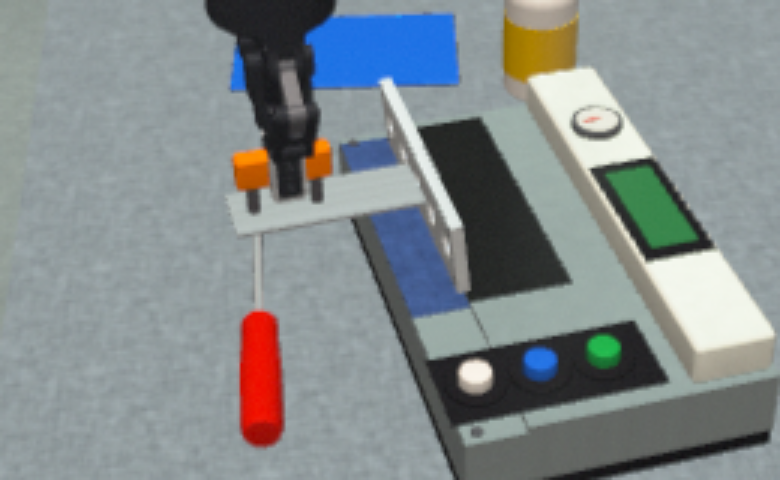

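Call:
servo_tool(steps=[[-2,0,0,0,0,0],[-4,0,0.5,0,0,0],[-5.5,0,1,0,0,0],[-7,0,1,0,0,0],[-8.5,0,1.5,0,0,0],[-9.5,0,2,0,0,0],[-10.5,0,2,0,0,0],[-10.5,0,2,0,0,0]])

```text
clock: 8.75
position: [0.4685, 0.0195, 0.0899]
ee_rot: [0.0, -0.075, 0.997, 0.0]
contact_force: [0.5, 0.3, -2.6]
width: 0.0124
```

```bash
python3 - <<'E'
from h import *
p,r,s=pose();print(p,toT(p),s['width'],s['contact_force'])
im,d=snap('side','side9');cv2.imwrite('pics/s9.png',cv2.resize(im[180:340,180:440],None,fx=3,fy=3)[:,:,::-1])
E
```

```text
[0.46849142 0.01954554 0.08990054] [-100.70860251   48.55777576   89.90054073] 0.012374422950351616 [ 0.48404559  0.33560774 -2.58818379]
```

View pics/s9.png

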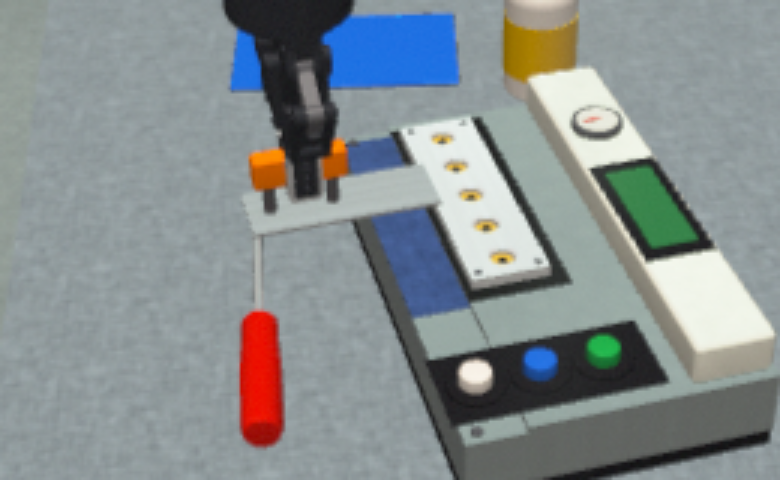

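Call:
servo_tool(steps=[[20,0,0,0,0,0],[50,0,0,0,0,0],[85,0,0,0,0,0],[110,20,-10,0,0,0],[110,60,-20,0,0,0],[110,100,-20,0,0,0],[110,100,-20,0,0,0],[110,100,-20,0,0,0]])

```text
clock: 9.6
position: [0.3444, 0.1026, 0.1101]
ee_rot: [0.0, -0.076, 0.997, -0.0]
contact_force: [-0.8, -0.7, -0.2]
width: 0.0125
```

```bash
python3 - <<'E'
from h import *
p,r,s=pose();print(p,toT(p),s['width'],s['contact_force'])
im,d=snap('side','side10');cv2.imwrite('pics/s10.png',cv2.resize(im[205:305,290:390],None,fx=6,fy=6,interpolation=cv2.INTER_CUBIC)[:,:,::-1])
im,d=snap('top','top10');cv2.imwrite('pics/t10.png',cv2.resize(im[190:275,245:405],None,fx=5,fy=5,interpolation=cv2.INTER_CUBIC)[:,:,::-1])
E
```

```text
[0.34438425 0.1025865  0.11009232] [-211.09060321  149.12717435  110.09232027] 0.01252529630413271 [-0.76035569 -0.66518414 -0.18471157]
```

View pics/s10.png

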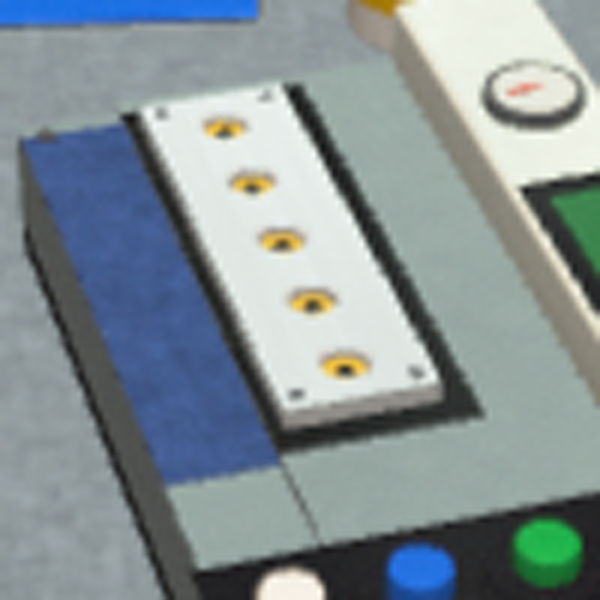

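View pics/t10.png

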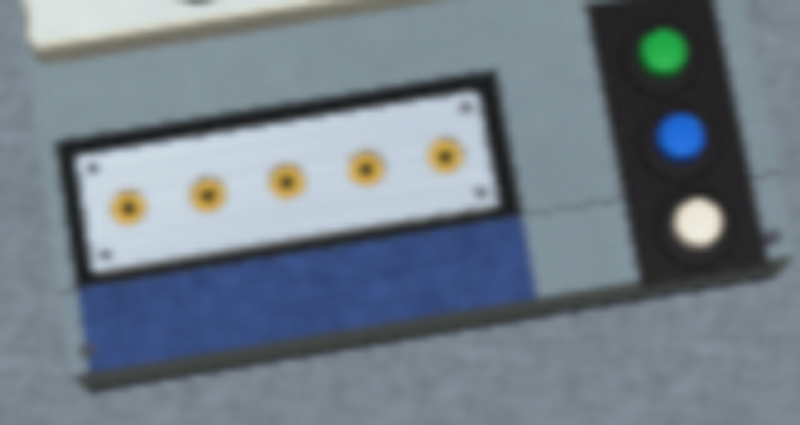

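```bash
python3 - <<'E'
from h import *
st=np.array([(128,207),(208,194),(287,181),(366,168),(445,156)])/5+[244.6,189.6]
ss=np.array([(225,129),(252,184),(282,241),(313,302),(345,367)])/6+[289.6,204.6]
ct=np.array([(75,157),(482,92),(498,208),(92,273)])/5+[244.6,189.6]
cs=np.array([(142,107),(290,83),(442,383),(282,412)])/6+[289.6,204.6]
pt=np.array([(60,148),(492,77),(516,210),(83,285)])/5+[244.6,189.6]
for n,a,b,pp in(('top',st,ct,pt),('side',ss,cs,None)):
    w=ray(n,a,.0605);c=ray(n,b,.062);print(n,'seats',w[:,:2].round(4).tolist(),[toT(x)[:2].round(1).tolist() for x in w]);print('corners T',[toT(x)[:2].round(1).tolist() for x in c],'ctr',toT(c.mean(0)).round(1))
    e=w[0]-w[-1];print('yaw',np.degrees(np.arctan2(-e[0],e[1])),np.linalg.norm(e))
    if pp is not None: print('pad',[toT(x)[:2].round(1).tolist() for x in ray(n,pp,.054)])
E
```

```text
top seats [[0.5685, 0.1082], [0.5735, 0.0744], [0.5785, 0.0409], [0.5835, 0.0074], [0.5881, -0.0263]] [[11.4, 121.3], [11.3, 87.2], [11.3, 53.3], [11.2, 19.4], [10.8, -14.5]]
corners T [[36.3, 140.2], [35.6, -34.9], [-15.7, -32.5], [-14.7, 140.2]] ctr [10.4 53.3 62. ]
yaw 8.307984336988051 0.13586295572364057
pad [[43.7, 146.8], [43.8, -41.0], [-16.0, -40.6], [-17.3, 145.4]]
side seats [[0.5662, 0.1015], [0.5709, 0.0681], [0.5761, 0.0349], [0.5811, 0.0013], [0.5859, -0.0326]] [[8.1, 115.1], [7.8, 81.3], [8.0, 47.8], [8.0, 13.8], [7.6, -20.5]]
corners T [[-16.0, 134.1], [36.8, 133.7], [32.8, -38.2], [-17.7, -37.7]] ctr [ 9. 48. 62.]
yaw 8.33338056447088 0.13559438332531382
```

```bash
python3 - <<'E'
from h import *
q=toolrot(4.8)
rows([((.494,.309,.07),q),((.494,.309,.019),q)])
E
```

```text
row [-178.5, 183.0, 39.8, -0.0, 0.0, 3.8]
row [-178.5, 183.0, 90.8, -0.0, 0.0, 3.8]
```

Call:
servo_tool(steps=[[-30,31,0,0,0,1],[-65,66,0,0,0,2],[-100,102,0,0,0,3],[-140,143,10,0,0,3.8],[-178.5,183,25,0,0,3.8],[-178.5,183,40,0,0,3.8],[-178.5,183,40,0,0,3.8],[-178.5,183,40,0,0,3.8]])

```text
clock: 10.5
position: [0.4935, 0.3077, 0.0688]
ee_rot: [-0.002, -0.041, 0.999, -0.001]
contact_force: [-0.0, 0.1, -1.5]
width: 0.0124
```

```bash
python3 - <<'E'
from h import *
q=toolrot(4.8);p,r,s=pose();print(p)
rows([((.494,.309,.0185),q)])
E
```

```text
[0.49348977 0.30769362 0.06883226]
row [-0.8, 1.3, 50.3, -0.1, -0.2, -0.1]
```

Call:
servo_tool(steps=[[0,0,15,0,0,0],[0,0,30,0,0,0],[0,0,40,0,0,0],[0,0,46,0,0,0],[0,0,49,0,0,0],[0,0,51,0,0,0],[0,0,51.5,0,0,0],[0,0,51.5,0,0,0]])

```text
clock: 11.3
position: [0.4941, 0.3097, 0.0188]
ee_rot: [0.0, -0.042, 0.999, 0.0]
contact_force: [-1.1, 0.5, -0.8]
width: 0.0126
```

```bash
python3 - <<'E'
from h import *
p,r,s=pose();print(p,s['contact_force'])
E
```

```text
[0.49411117 0.30973672 0.01884457] [-1.1121812   0.45859066 -0.77420558]
```

Call:
servo_tool(steps=[[0,0,0.5,0,0,0],[0,0,0.7,0,0,0],[0,0,0.7,0,0,0],[0,0,0.7,0,0,0]])

```text
clock: 11.7
position: [0.4941, 0.3098, 0.0184]
ee_rot: [0.0, -0.042, 0.999, 0.0]
contact_force: [-1.5, -1.2, 4.2]
width: 0.0128
```

Call:
servo_tool(steps=[[0,0,0,0,0,0],[0,0,0,0,0,0],[0,0,0,0,0,0],[0,0,0,0,0,0],[0,0,-5,0,0,0],[0,0,-30,0,0,0],[0,0,-70,0,0,0],[0,0,-110,0,0,0]], hand=0)

```text
clock: 12.5
position: [0.4934, 0.3093, 0.1287]
ee_rot: [-0.001, -0.042, 0.999, -0.0]
contact_force: [0.8, 0.1, 0.5]
width: 0.0857
```

```bash
python3 - <<'E'
from h import *
p,r,s=pose();print(p,s['contact_force'],s['width'])
im,d=snap('side','side11');cv2.imwrite('pics/s11.png',im[:,:,::-1])
snap('top','top11')
q=toolrot(90)
rows([((.45,-.15,.2),toolrot(4.8)),((.5,-.34,.12),q),((.5,-.34,.12),toolrot(-90))])
E
```

```text
[0.49336493 0.30931529 0.12865078] [0.75755079 0.0708175  0.52850937] 0.08570478001975004
row [85.2, -455.6, -69.0, 0.3, 0.7, -0.0]
row [52.2, -649.5, 10.5, -0.3, 0.7, -85.2]
row [52.2, -649.5, 10.5, 0.8, 0.3, 94.8]
```

View pics/s11.png

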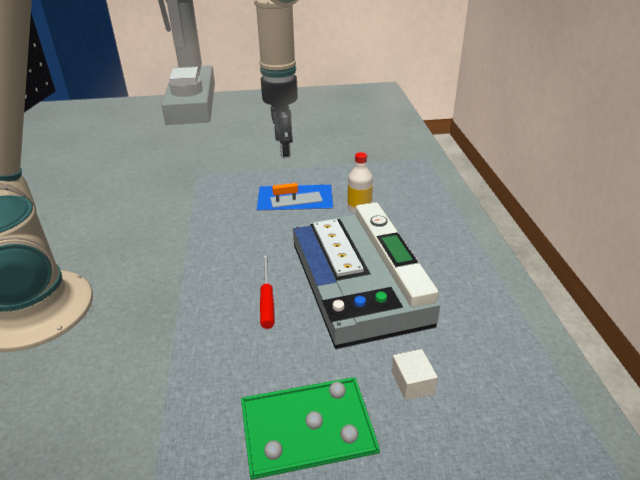

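```bash
python3 - <<'E'
from h import *
p,r,s=pose();print(np.degrees(s['qpos']).round(1))
E
```

```text
[ 25.2  20.4  93.9   0.   65.  -69.5]
```

Call:
servo_tool(steps=[[10,-10,-30,0,0,6],[20,-50,-50,0,0,14],[30,-100,-60,0,0,22],[35,-150,-60,0,0,30],[40,-200,-60,0,0,38],[45,-250,-60,0,0,46],[45,-300,-60,0,0,54],[45,-350,-60,0,0,62]], hand=125)

```text
clock: 13.4
position: [0.4773, -0.0421, 0.1876]
ee_rot: [-0.0, 0.481, 0.877, 0.0]
contact_force: [1.2, -0.2, -0.1]
width: 0.0436
```

```bash
python3 - <<'E'
from h import *
p,r,s=pose();print(p,s['width'])
rows([((.44,-.33,.13),toolrot(-81.5))])
E
```

```text
[ 0.47730811 -0.0420889   0.18759624] 0.04358533160854327
row [-222.9, -186.0, 57.5, 0.0, -0.0, 24.0]
```

Call:
servo_tool(steps=[[-40,-35,0,0,0,6],[-80,-70,0,0,0,12],[-120,-105,10,0,0,18],[-160,-140,20,0,0,24],[-195,-165,35,0,0,24],[-223,-186,50,0,0,24],[-223,-186,57,0,0,24],[-223,-186,57,0,0,24]])

```text
clock: 14.2
position: [0.4409, -0.3282, 0.1287]
ee_rot: [-0.002, 0.652, 0.758, 0.0]
contact_force: [0.1, 0.9, 0.8]
width: 0.0436
```

```bash
cat >> h.py <<'E'
def balls():
    out={}
    for n in('top','side'):
        im,d=cams.get_image(n);hsv=cv2.cvtColor(im,cv2.COLOR_RGB2HSV)
        tray=((hsv[...,0]>45)&(hsv[...,0]<80)&(hsv[...,1]>130)).astype(np.uint8)
        k,l,st,c=cv2.connectedComponentsWithStats(tray);i=1+np.argmax(st[1:,4])
        cnt,_=cv2.findContours((l==i).astype(np.uint8),cv2.RETR_EXTERNAL,cv2.CHAIN_APPROX_NONE)
        hull=cv2.convexHull(np.vstack(cnt));m=np.zeros((480,640),np.uint8);cv2.fillPoly(m,[hull],1)
        m&=(hsv[...,1]<100).astype(np.uint8)
        k,l,st,c=cv2.connectedComponentsWithStats(m)
        out[n]=[(ray(n,c[i],.0175)[0][:2].round(4).tolist(),int(st[i,4])) for i in range(1,k) if 50<st[i,4]<400]
        print(n,out[n])
        cv2.imwrite('pics/last_%s.png'%n,im[:,:,::-1])
E
python3 - <<'E'
from h import *
p,r,s=pose();print(p,s['width'])
rows([((.4325,-.362,.07),toolrot(-81.5)),((.4325,-.362,.011),toolrot(-81.5))])
balls()
E
```

```text
[ 0.44094804 -0.32821173  0.1287257 ] 0.043580401417240004
row [-32.4, -13.3, 58.6, -0.1, -0.2, 0.1]
row [-32.6, -13.1, 117.6, -0.1, -0.2, 0.1]
top [([0.5405, -0.3498], 100), ([0.5347, -0.2723], 100), ([0.4992, -0.3712], 99), ([0.4941, -0.3208], 105), ([0.4311, -0.3668], 151)]
side [([0.5317, -0.2754], 216), ([0.4913, -0.324], 239), ([0.5376, -0.3527], 255), ([0.4307, -0.3643], 271)]
```

View pics/last_side.png

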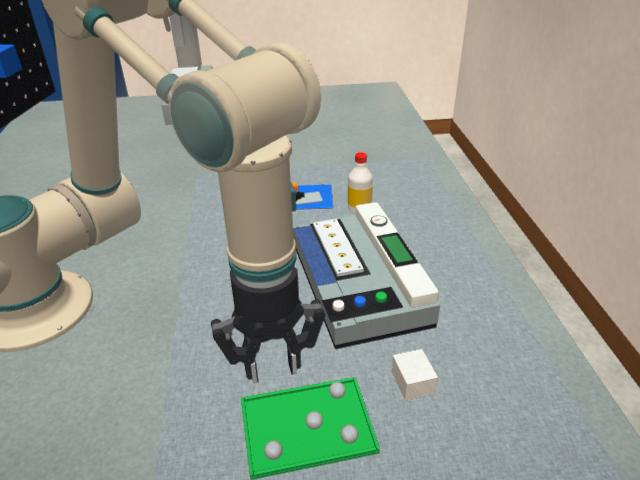

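Call:
servo_tool(steps=[[-32.5,-12,30,0,0,0],[-32.5,-12,60,0,0,0],[-32.5,-12,90,0,0,0],[-32.5,-12,108,0,0,0],[-32.5,-12,114,0,0,0],[-32.5,-12,117,0,0,0],[-32.5,-12,117,0,0,0]])

```text
clock: 15.0
position: [0.4363, -0.3623, 0.0147]
ee_rot: [0.001, 0.65, 0.76, -0.0]
contact_force: [0.2, -0.0, -0.5]
width: 0.0437
```

Call:
servo_tool(steps=[[0,0,0,0,0,0],[0,0,0,0,0,0],[0,0,0,0,0,0],[0,0,0,0,0,0],[0,0,0,0,0,0]], hand=255, grip_force=30)

```text
clock: 15.5
position: [0.4361, -0.363, 0.0149]
ee_rot: [0.001, 0.651, 0.759, 0.0]
contact_force: [-0.0, 0.9, 5.4]
width: 0.0228
```

```bash
python3 - <<'E'
from h import *
p,r,s=pose();print(p,s['width'],s['contact_force'])
im,d=snap('side','side13');cv2.imwrite('pics/s13.png',cv2.resize(im[340:480,220:400],None,fx=4,fy=4)[:,:,::-1])
E
```

```text
[ 0.43613989 -0.36302763  0.01491408] 0.022782243731249822 [-0.01151876  0.90173757  5.42143523]
```

View pics/s13.png

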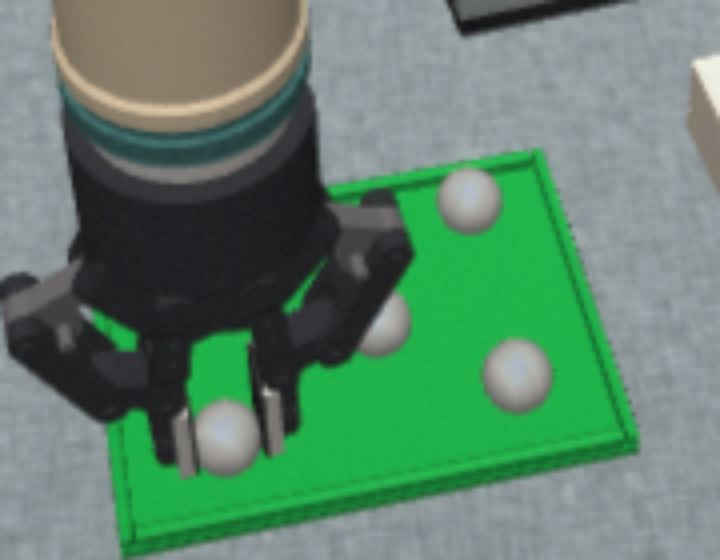

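Call:
servo_tool(steps=[[0,0,0,0,0,0],[0,0,0,0,0,0],[0,0,3,0,0,0],[0,0,5,0,0,0],[0,0,5.5,0,0,0],[0,0,5.5,0,0,0]], hand=135)

```text
clock: 16.15
position: [0.4353, -0.3623, 0.0078]
ee_rot: [-0.0, 0.651, 0.759, 0.0]
contact_force: [-0.1, -0.0, -0.0]
width: 0.0401
```

Call:
servo_tool(steps=[[0,0,0,0,0,0],[0,0,0,0,0,0],[0,0,0,0,0,0],[0,0,0,0,0,0],[0,0,0,0,0,0]], hand=255, grip_force=40)

```text
clock: 16.65
position: [0.4355, -0.3625, 0.0083]
ee_rot: [0.0, 0.651, 0.759, -0.0]
contact_force: [-0.9, -0.2, 1.0]
width: 0.0225
```

```bash
python3 - <<'E'
from h import *
p,r,s=pose();print(p,s['width'],s['contact_force'])
im,d=snap('side','side14');cv2.imwrite('pics/s14.png',cv2.resize(im[340:480,220:400],None,fx=4,fy=4)[:,:,::-1])
E
```

```text
[ 0.43547538 -0.36253564  0.00831777] 0.022519130019819245 [-0.9041609  -0.2130723   1.03285015]
```

View pics/s14.png

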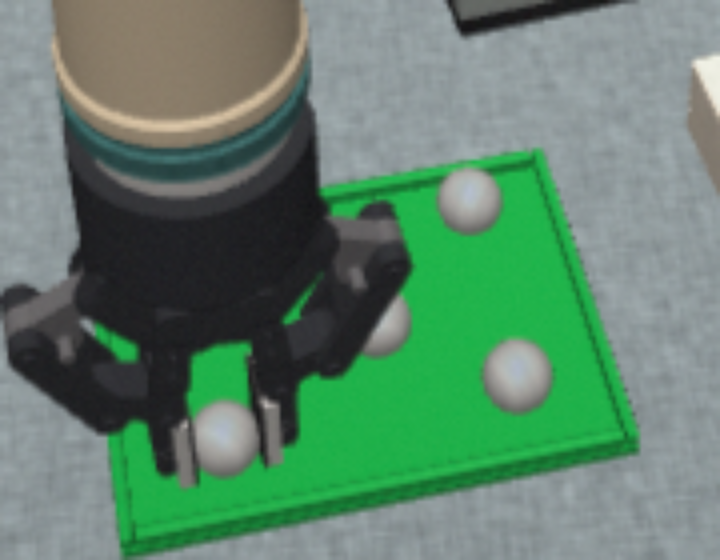

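```bash
cat >> h.py <<'E'
def seat(k,z): # k=2..-2
    return T(11+.3*k/2,51.7+34*k,z)
E
python3 - <<'E'
from h import *
p,r,s=pose()
q=toolrot(-81.5)
rows([(p+[0,0,.12],r),(seat(2,130),q),(seat(2,64),q)])
E
```

```text
row [-0.0, 0.0, -120.0, 0.0, 0.0, 0.0]
row [443.2, 203.3, -121.7, 0.0, 0.0, 0.3]
row [443.2, 203.3, -55.7, 0.0, 0.0, 0.3]
```

Call:
servo_tool(steps=[[0,0,-15,0,0,0],[0,0,-45,0,0,0],[10,5,-80,0,0,0],[40,20,-110,0,0,0],[80,38,-122,0,0,0],[120,56,-122,0,0,0],[160,74,-122,0,0,0],[200,92,-122,0,0,0]])

```text
clock: 17.5
position: [0.496, -0.1491, 0.1303]
ee_rot: [0.0, 0.651, 0.759, 0.0]
contact_force: [0.2, -1.1, -1.0]
width: 0.0227
```

Call:
servo_tool(steps=[[40,18,0,0,0,0],[80,36,0,0,0,0],[120,55,0,0,0,0],[160,74,0,0,0,0],[200,92,0,0,0,0],[230,105,0,0,0,0],[243,111,0,0,0,0],[243,111,0,0,0,0]])

```text
clock: 18.3
position: [0.5686, 0.1078, 0.1299]
ee_rot: [-0.0, 0.65, 0.76, -0.0]
contact_force: [-0.1, -0.5, -0.5]
width: 0.0224
```

```bash
python3 - <<'E'
from h import *
p,r,s=pose();print(p,toT(p),s['width'])
q=toolrot(-81.5)
rows([(seat(2,64),q)])
im,d=snap('side','side15');cv2.imwrite('pics/s15.png',cv2.resize(im[160:310,260:440],None,fx=4,fy=4)[:,:,::-1])
E
```

```text
[0.5685685  0.1077944  0.12987835] [ 11.37644296 120.94718018 129.87834845] 0.02237448965778766
row [-1.3, -0.1, 65.9, -0.0, -0.0, 0.4]
```

View pics/s15.png

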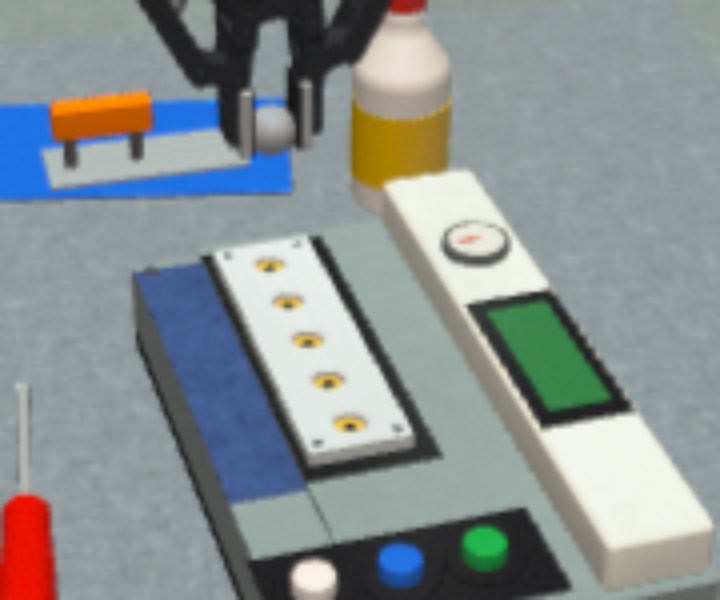

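Call:
servo_tool(steps=[[-1,0,25,0,0,0],[-1,0,50,0,0,0],[-1,0,58,0,0,0],[-1,0,58,0,0,0],[-1,0,58,0,0,0]])

```text
clock: 18.85
position: [0.5692, 0.1044, 0.073]
ee_rot: [0.0, 0.651, 0.759, 0.0]
contact_force: [0.1, 0.1, -0.4]
width: 0.0222
```

```bash
python3 - <<'E'
from h import *
p,r,s=pose();print(p,toT(p),s['width'])
q=toolrot(-81.5)
rows([(seat(2,64),q)])
im,d=snap('side','side16');cv2.imwrite('pics/s16.png',cv2.resize(im[180:300,280:400],None,fx=5,fy=5,interpolation=cv2.INTER_CUBIC)[:,:,::-1])
pr=proj('side',[seat(k,72) for k in(2,1,0,-1,-2)]);print(((pr-[279.6,179.6])*5).round())
E
```

```text
[0.56915862 0.10442636 0.07301077] [ 11.45927388 117.52884307  73.01076757] 0.022235714446409188
row [2.2, -0.2, 9.0, 0.1, 0.0, 0.2]
[[242. 202.]
 [265. 247.]
 [289. 295.]
 [315. 345.]
 [342. 398.]]
```

View pics/s16.png

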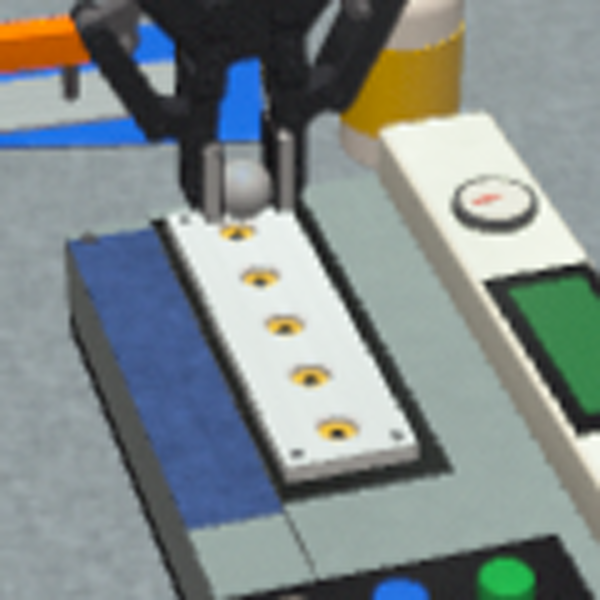

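```bash
python3 - <<'E'
from h import *
f=lambda x:np.array(x)/5+[279.6,179.6]
print('ball',toT(ray('side',f((246,187)),.0822)[0]),'now tcp',toT(pose()[0]))
# seat opening ellipses: rim at z=.062
print([toT(ray('side',f(c),.062)[0]).round(1).tolist() for c in((238,230),(260,277),(285,324),(310,376),(337,430))])
E
```

```text
ball [ 11.75681919 114.61474628  82.2       ] now tcp [ 11.87618319 117.75306785  73.39463838]
[[8.2, 114.6, 62.0], [7.4, 80.1, 62.0], [7.8, 47.0, 62.0], [7.2, 12.4, 62.0], [7.0, -21.8, 62.0]]
```

Call:
servo_tool(steps=[[1.8,-1.8,2,0,0,0],[1.8,-1.8,5,0,0,0],[1.8,-1.8,8,0,0,0],[1.8,-1.8,9,0,0,0],[1.8,-1.8,9,0,0,0],[1.8,-1.8,9,0,0,0]])

```text
clock: 19.5
position: [0.5665, 0.1069, 0.0632]
ee_rot: [-0.0, 0.651, 0.759, -0.0]
contact_force: [-0.4, -0.2, -0.6]
width: 0.0224
```

```bash
python3 - <<'E'
from h import *
p,r,s=pose();print(p,toT(p),s['width'],s['contact_force'])
im,d=snap('side','side17');cv2.imwrite('pics/s17.png',cv2.resize(im[180:300,280:400],None,fx=5,fy=5,interpolation=cv2.INTER_CUBIC)[:,:,::-1])
E
```

```text
[0.56653313 0.10690376 0.06322684] [  9.23128075 120.36904187  63.22684299] 0.022421539534889786 [-0.40295226 -0.18375045 -0.61898148]
```

View pics/s17.png

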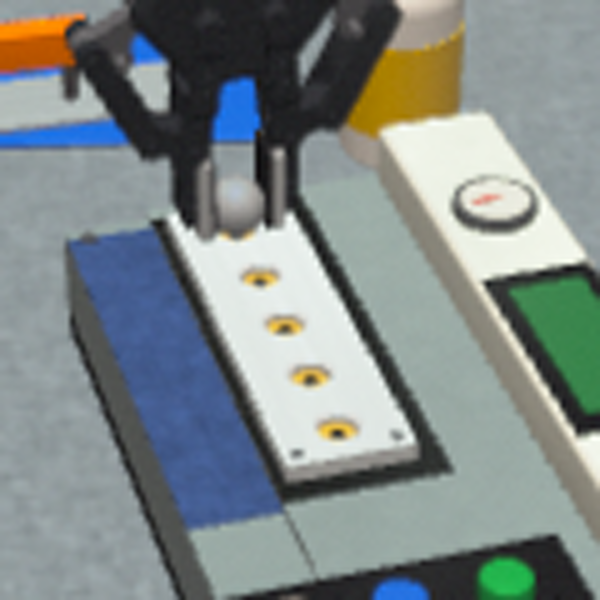

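Call:
servo_tool(steps=[[0,0,0,0,0,0],[0,0,0,0,0,0],[0,0,0,0,0,0],[0,0,0,0,0,0],[0,0,-10,0,0,0],[0,0,-35,0,0,0],[0,0,-70,0,0,0],[0,0,-70,0,0,0]], hand=130)

```text
clock: 20.35
position: [0.5702, 0.1072, 0.1387]
ee_rot: [0.004, 0.651, 0.759, 0.004]
contact_force: [0.3, 0.4, -0.3]
width: 0.0415
```

```bash
python3 - <<'E'
from h import *
p,r,s=pose();print(p,toT(p),s['width'],s['contact_force'])
im,d=snap('side','side18');cv2.imwrite('pics/s18.png',cv2.resize(im[180:300,280:400],None,fx=5,fy=5,interpolation=cv2.INTER_CUBIC)[:,:,::-1])
balls()
q=toolrot(-81.5)
rows([((.432,-.15,.13),q),((.5388,-.351,.07),q)])
E
```

```text
[0.57019374 0.1071655  0.13872198] [ 12.89012668 120.08364384 138.72198132] 0.04148314696085201 [ 0.25478087  0.3948317  -0.33670209]
top [([0.5405, -0.3498], 100), ([0.5346, -0.2724], 101), ([0.4941, -0.3208], 105)]
side [([0.5317, -0.2754], 216), ([0.4913, -0.324], 239), ([0.5377, -0.3527], 254)]
row [-233.3, -172.0, 3.5, 0.0, -0.0, 0.3]
row [-448.3, -97.2, 63.5, 0.0, -0.0, 0.3]
```

View pics/s18.png

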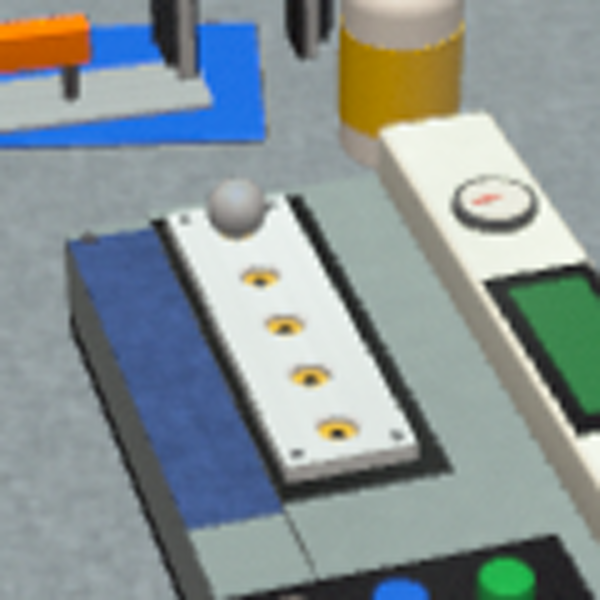

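Call:
servo_tool(steps=[[-40,-9,0,0,0,0],[-85,-19,0,0,0,0],[-130,-29,0,0,0,0],[-175,-39,0,0,0,0],[-220,-49,0,0,0,0],[-265,-58,0,0,0,0],[-310,-68,0,0,0,0],[-355,-78,0,0,0,0]])

```text
clock: 21.3
position: [0.5424, -0.2572, 0.1319]
ee_rot: [-0.001, 0.651, 0.759, -0.0]
contact_force: [0.1, -0.5, 0.4]
width: 0.0416
```

Call:
servo_tool(steps=[[-40,-9,10,0,0,0],[-75,-16,30,0,0,0],[-93,-19,50,0,0,0],[-93,-19,63,0,0,0],[-93,-19,63,0,0,0],[-93,-19,63,0,0,0]])

```text
clock: 21.9
position: [0.5388, -0.3491, 0.0697]
ee_rot: [-0.001, 0.651, 0.759, 0.0]
contact_force: [-0.1, 0.5, 0.1]
width: 0.0422
```

```bash
sed -i 's/return T(11+.3\*k\/2,51.7+34\*k,z)/return T(9.1+.15*k,51+34*k,z)/' h.py; python3 - <<'E'
from h import *
p,r,s=pose();print(p,s['width'],s['contact_force'])
im,d=snap('side','side19');cv2.imwrite('pics/s19.png',cv2.resize(im[300:480,220:460],None,fx=3,fy=3)[:,:,::-1])
q=toolrot(-81.5)
rows([((.538,-.351,.009),q)])
E
```

```text
[ 0.53879361 -0.34905372  0.0696832 ] 0.04218490675390731 [-0.05278145  0.4904637   0.05631942]
row [-1.4, -1.7, 61.6, 0.0, -0.0, 0.4]
```

View pics/s19.png

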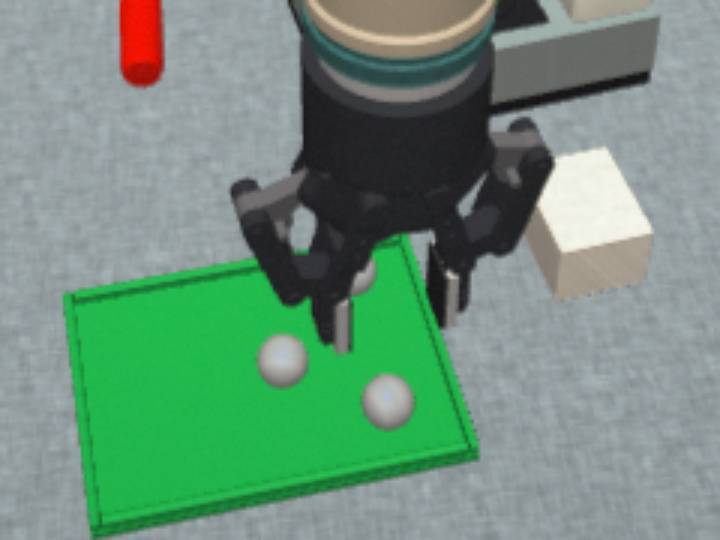

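Call:
servo_tool(steps=[[-1.5,-1.5,20,0,0,0],[-1.5,-1.5,42,0,0,0],[-1.5,-1.5,55,0,0,0],[-1.5,-1.5,60,0,0,0],[-1.5,-1.5,61.5,0,0,0],[-1.5,-1.5,61.5,0,0,0]])

```text
clock: 22.55
position: [0.5384, -0.3525, 0.0094]
ee_rot: [0.001, 0.651, 0.759, 0.0]
contact_force: [0.3, 0.4, -0.1]
width: 0.0419
```

Call:
servo_tool(steps=[[0,0,0,0,0,0],[0,0,0,0,0,0],[0,0,0,0,0,0],[0,0,0,0,0,0],[0,0,0,0,0,0]], hand=255, grip_force=40)

```text
clock: 23.05
position: [0.5384, -0.3529, 0.0097]
ee_rot: [0.001, 0.651, 0.759, 0.0]
contact_force: [-0.8, 0.1, 5.6]
width: 0.0224
```

```bash
python3 - <<'E'
from h import *
p,r,s=pose();print(p,s['width'],s['contact_force'])
q=toolrot(-81.5)
rows([(seat(1,130),q),(seat(1,73),q)])
E
```

```text
[ 0.53836071 -0.35287708  0.00967608] 0.022360314032511878 [-0.78050784  0.14068642  5.55492358]
row [414.6, 98.0, -120.7, 0.1, 0.1, 0.3]
row [414.7, 98.0, -63.7, 0.1, 0.1, 0.3]
```

Call:
servo_tool(steps=[[0,0,-15,0,0,0],[0,0,-50,0,0,0],[10,2,-90,0,0,0],[50,12,-118,0,0,0],[95,22,-121,0,0,0],[140,33,-121,0,0,0],[185,44,-121,0,0,0],[230,54,-121,0,0,0]])

```text
clock: 23.85
position: [0.5558, -0.1151, 0.1295]
ee_rot: [-0.0, 0.651, 0.759, 0.0]
contact_force: [0.6, -0.3, -0.4]
width: 0.0222
```

Call:
servo_tool(steps=[[45,11,0,0,0,0],[90,21,0,0,0,0],[135,32,0,0,0,0],[170,40,0,0,0,0],[184.5,44,10,0,0,0],[184.5,44,30,0,0,0],[184.5,44,50,0,0,0],[184.5,44,50,0,0,0]])

```text
clock: 24.65
position: [0.5685, 0.0717, 0.0764]
ee_rot: [-0.003, 0.651, 0.759, -0.003]
contact_force: [-0.5, 0.1, -1.2]
width: 0.0223
```

Call:
servo_tool(steps=[[0,0,0,0,0,0],[0,0,0,0,0,0]])

```text
clock: 24.85
position: [0.5722, 0.0716, 0.0805]
ee_rot: [0.001, 0.651, 0.759, 0.0]
contact_force: [-0.3, -0.1, -0.2]
width: 0.0224
```

```bash
python3 - <<'E'
from h import *
p,r,s=pose();print(p,toT(p),s['width'],s['contact_force'])
q=toolrot(-81.5)
rows([(seat(1,64.5),q)])
im,d=snap('side','side20');cv2.imwrite('pics/s20.png',cv2.resize(im[180:300,280:400],None,fx=5,fy=5,interpolation=cv2.INTER_CUBIC)[:,:,::-1])
E
```

```text
[0.5721654  0.07164731 0.08045601] [ 9.55929597 84.66705486 80.45601087] 0.02241517194402425 [-0.27826747 -0.06840671 -0.23290862]
row [0.3, -0.3, 16.0, 0.1, 0.0, 0.2]
```

View pics/s20.png

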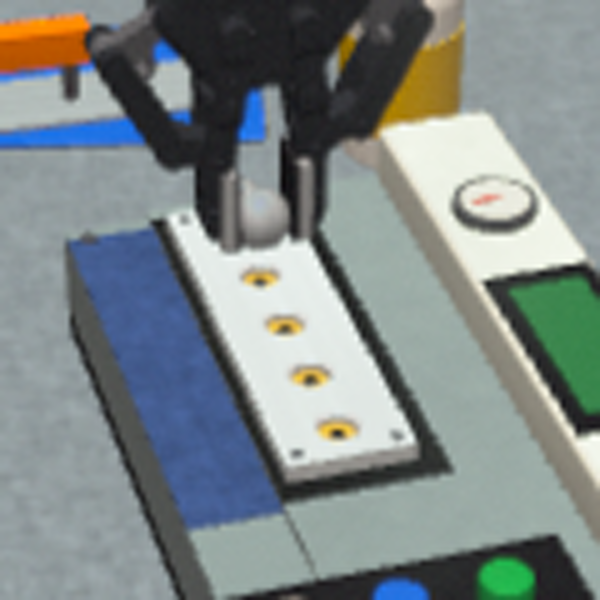

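Call:
servo_tool(steps=[[0,-0.3,6,0,0,0],[0,-0.3,12,0,0,0],[0,-0.3,15,0,0,0],[0,-0.3,16,0,0,0],[0,-0.3,16,0,0,0],[0,-0.3,16,0,0,0]])

```text
clock: 25.5
position: [0.5711, 0.072, 0.0644]
ee_rot: [0.0, 0.651, 0.759, 0.0]
contact_force: [-1.9, 0.1, 5.2]
width: 0.0224
```

Call:
servo_tool(steps=[[0,0,0,0,0,0],[0,0,0,0,0,0],[0,0,0,0,0,0],[0,0,0,0,0,0],[0,0,-10,0,0,0],[0,0,-35,0,0,0],[0,0,-70,0,0,0],[0,0,-70,0,0,0]], hand=130)

```text
clock: 26.3
position: [0.5747, 0.0723, 0.1391]
ee_rot: [0.004, 0.651, 0.759, 0.003]
contact_force: [0.1, -0.5, -0.3]
width: 0.0419
```

```bash
python3 - <<'E'
from h import *
p,r,s=pose();print(p,toT(p),s['width'],s['contact_force'])
im,d=snap('side','side21');cv2.imwrite('pics/s21.png',cv2.resize(im[180:300,280:400],None,fx=5,fy=5,interpolation=cv2.INTER_CUBIC)[:,:,::-1])
balls()
q=toolrot(-81.5)
rows([((.4925,-.3225,.07),q)])
E
```

```text
[0.57473682 0.07225393 0.13909888] [ 12.19232262  84.88463409 139.09888348] 0.041943756471452695 [ 0.09207795 -0.45539121 -0.32662177]
top [([0.5346, -0.2724], 101), ([0.4941, -0.3208], 105)]
side [([0.5317, -0.2754], 216), ([0.4913, -0.324], 239)]
row [-378.1, -137.7, 64.0, 0.0, -0.0, 0.3]
```

View pics/s21.png

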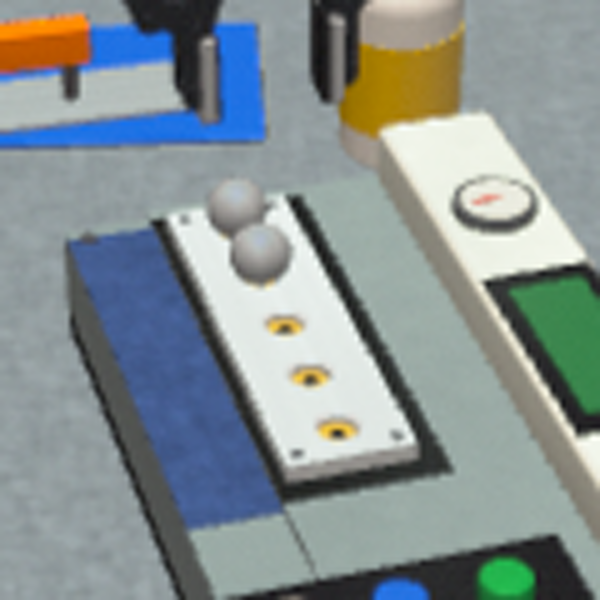

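Two seated. Next is ball C, the middle one.

Call:
servo_tool(steps=[[-40,-14,0,0,0,0],[-85,-31,0,0,0,0],[-130,-47,0,0,0,0],[-175,-63,0,0,0,0],[-220,-80,0,0,0,0],[-265,-96,0,0,0,0],[-310,-113,0,0,0,0],[-350,-127,10,0,0,0]])

```text
clock: 27.25
position: [0.4983, -0.2955, 0.1235]
ee_rot: [0.0, 0.651, 0.759, -0.0]
contact_force: [0.9, -0.6, -0.2]
width: 0.0419
```

Call:
servo_tool(steps=[[-28,-10,20,0,0,0],[-28,-10,45,0,0,0],[-28,-10,54,0,0,0],[-28,-10,54,0,0,0],[-28,-10,54,0,0,0]])

```text
clock: 27.75
position: [0.4937, -0.3216, 0.0698]
ee_rot: [-0.0, 0.651, 0.76, 0.0]
contact_force: [-0.1, -0.2, -0.2]
width: 0.0422
```

```bash
python3 - <<'E'
from h import *
p,r,s=pose();print(p,s['width'],s['contact_force'])
q=toolrot(-81.5)
rows([((.4927,-.3225,.009),q)])
balls()
E
```

```text
[ 0.49369608 -0.32164038  0.06982003] 0.042151919582502036 [-0.07364683 -0.18353513 -0.22854053]
row [-0.7, -1.1, 60.8, -0.0, -0.0, 0.3]
top [([0.5367, -0.3394], 65), ([0.5346, -0.2724], 101), ([0.4942, -0.3209], 106), ([0.4463, -0.3357], 370)]
side [([0.5309, -0.273], 254), ([0.4686, -0.2758], 154), ([0.4913, -0.324], 239)]
```

Call:
servo_tool(steps=[[-1,-1,20,0,0,0],[-1,-1,42,0,0,0],[-1,-1,55,0,0,0],[-1,-1,60,0,0,0],[-1,-1,61,0,0,0],[-1,-1,61,0,0,0]])

```text
clock: 28.45
position: [0.4932, -0.3238, 0.0094]
ee_rot: [0.001, 0.651, 0.759, 0.0]
contact_force: [-0.1, -0.1, 0.0]
width: 0.0416
```

Call:
servo_tool(steps=[[0,0,0,0,0,0],[0,0,0,0,0,0],[0,0,0,0,0,0],[0,0,0,0,0,0],[0,0,0,0,0,0]], hand=255, grip_force=40)

```text
clock: 28.95
position: [0.4932, -0.324, 0.0096]
ee_rot: [0.001, 0.651, 0.759, 0.0]
contact_force: [0.3, 0.2, 4.8]
width: 0.0221
```

```bash
python3 - <<'E'
from h import *
p,r,s=pose();print(p,s['width'],s['contact_force'])
q=toolrot(-81.5)
rows([(seat(0,130),q),(seat(0,73),q)])
E
```

```text
[ 0.49317828 -0.32395123  0.0095629 ] 0.022143010325294837 [0.25933178 0.18097221 4.78596334]
row [345.1, 138.0, -120.7, 0.1, 0.1, 0.3]
row [345.2, 137.9, -63.7, 0.1, 0.1, 0.3]
```

Call:
servo_tool(steps=[[0,0,-15,0,0,0],[0,0,-50,0,0,0],[10,4,-90,0,0,0],[50,20,-118,0,0,0],[90,36,-121,0,0,0],[130,52,-121,0,0,0],[175,70,-121,0,0,0],[220,88,-121,0,0,0]])

```text
clock: 29.75
position: [0.5457, -0.091, 0.1295]
ee_rot: [-0.0, 0.651, 0.759, -0.0]
contact_force: [0.7, -1.0, -0.7]
width: 0.0224
```

Call:
servo_tool(steps=[[40,16,0,0,0,0],[80,32,0,0,0,0],[110,44,0,0,0,0],[125,50,0,0,0,0],[125,50,15,0,0,0],[125,50,35,0,0,0],[125,50,50,0,0,0],[125,50,50,0,0,0]])

```text
clock: 30.55
position: [0.574, 0.038, 0.0773]
ee_rot: [-0.002, 0.651, 0.759, -0.002]
contact_force: [0.1, -0.2, -0.5]
width: 0.0221
```

Call:
servo_tool(steps=[[0,0,0,0,0,0],[0,0,0,0,0,0],[0,0,0,0,0,0]])

```text
clock: 30.85
position: [0.5769, 0.0382, 0.0807]
ee_rot: [0.001, 0.651, 0.759, 0.001]
contact_force: [0.9, 0.2, -0.5]
width: 0.0221
```

```bash
python3 - <<'E'
from h import *
p,r,s=pose();print(p,toT(p),s['width'],s['contact_force'])
q=toolrot(-81.5)
rows([(seat(0,64.5),q)])
im,d=snap('side','side22');cv2.imwrite('pics/s22.png',cv2.resize(im[180:300,280:400],None,fx=5,fy=5,interpolation=cv2.INTER_CUBIC)[:,:,::-1])
E
```

```text
[0.57694884 0.03824778 0.08068236] [ 9.32398143 50.92754564 80.68235653] 0.02214722184199874 [ 0.91033404  0.18976379 -0.53762419]
row [0.1, -0.3, 16.2, 0.1, 0.0, 0.3]
```

View pics/s22.png

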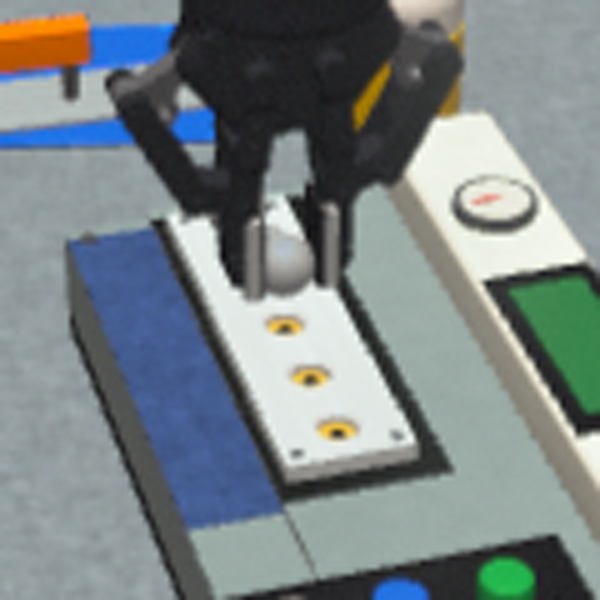

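Call:
servo_tool(steps=[[0,-0.3,6,0,0,0],[0,-0.3,12,0,0,0],[0,-0.3,15,0,0,0],[0,-0.3,16,0,0,0],[0,-0.3,16,0,0,0],[0,-0.3,16,0,0,0]])

```text
clock: 31.5
position: [0.576, 0.0384, 0.0644]
ee_rot: [0.0, 0.651, 0.759, -0.0]
contact_force: [-1.3, -0.9, 5.0]
width: 0.0221
```

Call:
servo_tool(steps=[[0,0,0,0,0,0],[0,0,0,0,0,0],[0,0,0,0,0,0],[0,0,0,0,0,0],[0,0,-10,0,0,0],[0,0,-35,0,0,0],[0,0,-70,0,0,0],[0,0,-70,0,0,0]], hand=130)

```text
clock: 32.3
position: [0.5796, 0.0384, 0.1391]
ee_rot: [0.004, 0.651, 0.759, 0.003]
contact_force: [1.1, 0.2, 0.5]
width: 0.0419
```

```bash
python3 - <<'E'
from h import *
p,r,s=pose();print(p,toT(p),s['width'],s['contact_force'])
im,d=snap('side','side23');cv2.imwrite('pics/s23.png',cv2.resize(im[180:300,280:400],None,fx=5,fy=5,interpolation=cv2.INTER_CUBIC)[:,:,::-1])
balls()
q=toolrot(-81.5)
rows([((.532,-.274,.07),q)])
E
```

```text
[0.57964941 0.03837569 0.13913007] [ 12.01355264  50.65252913 139.13006619] 0.041898380587515056 [1.10845248 0.20346457 0.54108352]
top [([0.5345, -0.2723], 99)]
side [([0.5317, -0.2754], 216)]
row [-302.2, -91.0, 64.0, 0.0, -0.0, 0.3]
```

View pics/s23.png

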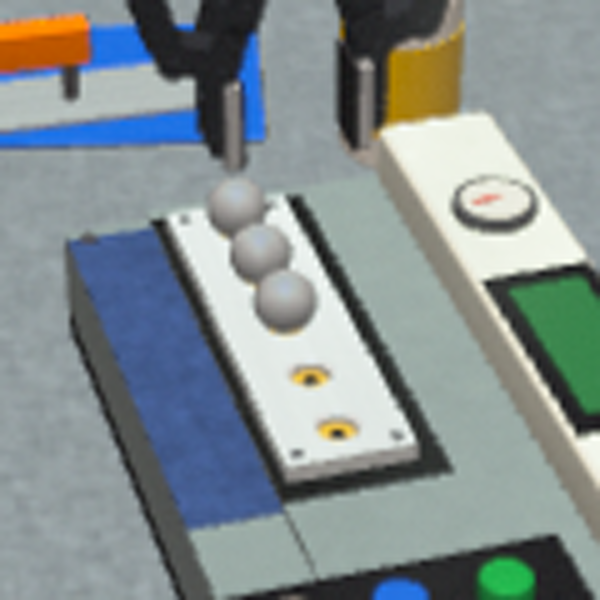

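Call:
servo_tool(steps=[[-40,-12,0,0,0,0],[-85,-26,0,0,0,0],[-130,-39,0,0,0,0],[-175,-53,0,0,0,0],[-220,-66,0,0,0,0],[-265,-80,0,0,0,0],[-295,-89,10,0,0,0],[-302,-91,30,0,0,0]])

```text
clock: 33.25
position: [0.5321, -0.2783, 0.1035]
ee_rot: [0.001, 0.652, 0.758, -0.0]
contact_force: [-0.1, 0.5, 0.1]
width: 0.0417
```

Call:
servo_tool(steps=[[0,0,20,0,0,0],[0,0,34,0,0,0],[0,0,34,0,0,0],[0,0,34,0,0,0]])

```text
clock: 33.65
position: [0.5317, -0.2735, 0.0689]
ee_rot: [-0.001, 0.651, 0.759, -0.0]
contact_force: [-0.9, -0.0, -0.3]
width: 0.0419
```

```bash
python3 - <<'E'
from h import *
p,r,s=pose();print(p,s['width'],s['contact_force'])
q=toolrot(-81.5)
rows([((.532,-.2745,.009),q)])
im,d=snap('side','side24');cv2.imwrite('pics/s24.png',cv2.resize(im[300:480,220:460],None,fx=3,fy=3)[:,:,::-1])
E
```

```text
[ 0.53167556 -0.27347254  0.06889936] 0.041943124389595306 [-0.91032142 -0.00533196 -0.28315129]
row [-1.2, 0.3, 59.9, -0.1, -0.1, 0.3]
```

View pics/s24.png

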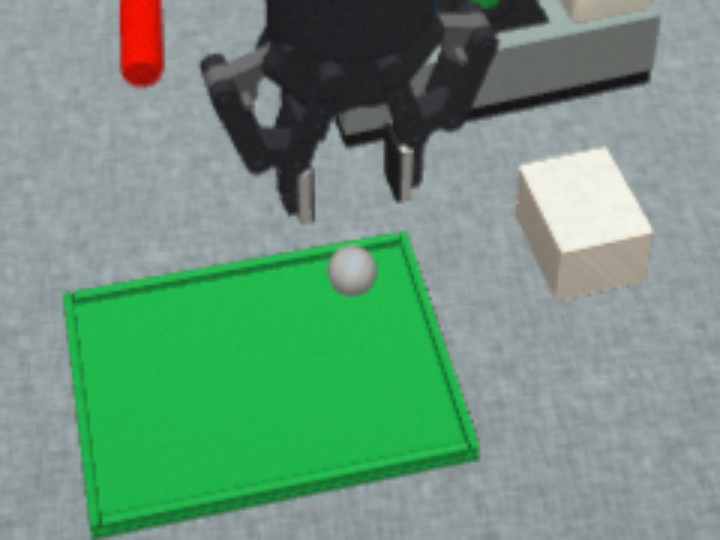

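Call:
servo_tool(steps=[[-1,0,20,0,0,0],[-1,0,42,0,0,0],[-1,0,55,0,0,0],[-1,0,59,0,0,0],[-1,0,60,0,0,0],[-1,0,60,0,0,0]])

```text
clock: 34.3
position: [0.533, -0.2752, 0.0105]
ee_rot: [0.001, 0.651, 0.759, 0.0]
contact_force: [0.1, -0.1, 0.5]
width: 0.042
```

Call:
servo_tool(steps=[[0,0,0,0,0,0],[0,0,0,0,0,0],[0,0,0,0,0,0],[0,0,0,0,0,0],[0,0,0,0,0,0]], hand=255, grip_force=40)

```text
clock: 34.8
position: [0.5328, -0.2753, 0.0107]
ee_rot: [0.001, 0.651, 0.759, 0.0]
contact_force: [-0.8, -0.7, 5.8]
width: 0.0225
```

```bash
python3 - <<'E'
from h import *
p,r,s=pose();print(p,s['width'],s['contact_force'])
q=toolrot(-81.5)
rows([(seat(-1,130),q),(seat(-1,73),q)])
E
```

```text
[ 0.53277896 -0.27526621  0.01066032] 0.02248739112021272 [-0.8297504  -0.67519184  5.79322428]
row [269.0, 91.2, -119.5, 0.1, 0.1, 0.3]
row [269.1, 91.1, -62.5, 0.1, 0.1, 0.3]
```

Call:
servo_tool(steps=[[0,0,-15,0,0,0],[0,0,-50,0,0,0],[10,4,-90,0,0,0],[50,17,-118,0,0,0],[90,31,-120,0,0,0],[130,44,-120,0,0,0],[170,58,-120,0,0,0],[210,71,-120,0,0,0]])

```text
clock: 35.6
position: [0.5704, -0.0547, 0.1296]
ee_rot: [-0.0, 0.651, 0.759, 0.0]
contact_force: [0.6, -0.3, -0.2]
width: 0.0222
```

Call:
servo_tool(steps=[[35,12,0,0,0,0],[59,20,0,0,0,0],[59,20,0,0,0,0],[59,20,15,0,0,0],[59,20,35,0,0,0],[59,20,50,0,0,0],[59,20,50,0,0,0],[59,20,50,0,0,0]])

```text
clock: 36.4
position: [0.5811, 0.0042, 0.0797]
ee_rot: [-0.0, 0.651, 0.759, -0.0]
contact_force: [1.4, -0.3, -1.1]
width: 0.0223
```

Call:
servo_tool(steps=[[0,0,0,0,0,0],[0,0,0,0,0,0]])

```text
clock: 36.6
position: [0.5819, 0.0046, 0.0807]
ee_rot: [0.001, 0.651, 0.759, 0.001]
contact_force: [0.3, 0.8, -1.1]
width: 0.0221
```

```bash
python3 - <<'E'
from h import *
p,r,s=pose();print(p,toT(p),s['width'],s['contact_force'])
q=toolrot(-81.5)
rows([(seat(-1,65),q)])
im,d=snap('side','side25');cv2.imwrite('pics/s25.png',cv2.resize(im[180:300,280:400],None,fx=5,fy=5,interpolation=cv2.INTER_CUBIC)[:,:,::-1])
E
```

```text
[0.58189041 0.00458461 0.08071512] [ 9.20585263 16.90381143 80.71511618] 0.022137074683849185 [ 0.3274845   0.82728503 -1.07346098]
row [0.1, -0.3, 15.7, 0.1, 0.0, 0.3]
```

View pics/s25.png

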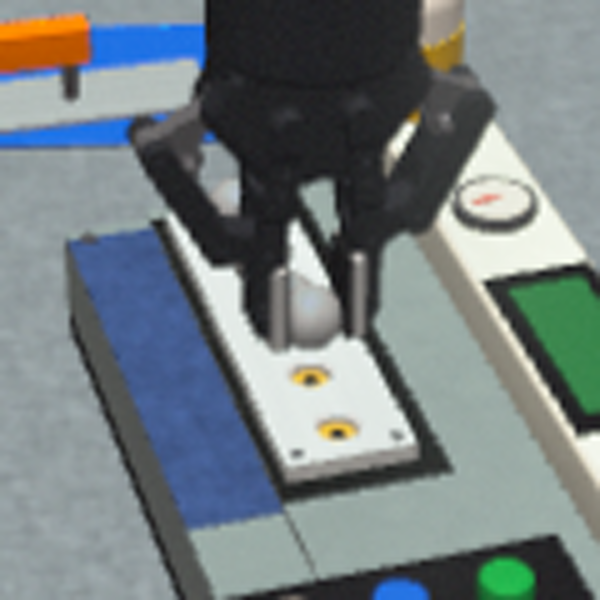

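Call:
servo_tool(steps=[[0,-0.3,6,0,0,0],[0,-0.3,12,0,0,0],[0,-0.3,15,0,0,0],[0,-0.3,16,0,0,0],[0,-0.3,16,0,0,0],[0,-0.3,16,0,0,0]])

```text
clock: 37.25
position: [0.5814, 0.0046, 0.0649]
ee_rot: [0.001, 0.651, 0.759, 0.0]
contact_force: [-0.7, -0.5, 8.4]
width: 0.0224
```

Call:
servo_tool(steps=[[0,0,0,0,0,0],[0,0,0,0,0,0],[0,0,0,0,0,0],[0,0,0,0,0,0],[0,0,-10,0,0,0],[0,0,-35,0,0,0],[0,0,-60,0,0,0],[0,0,-60,0,0,0]], hand=130)

```text
clock: 38.05
position: [0.5837, 0.0046, 0.1279]
ee_rot: [0.003, 0.651, 0.759, 0.002]
contact_force: [-0.0, -0.2, -0.6]
width: 0.0418
```

```bash
python3 - <<'E'
from h import *
p,r,s=pose();print(p,toT(p),s['width'],s['contact_force'])
im,d=snap('side','side26');cv2.imwrite('pics/s26.png',im[:,:,::-1])
q=toolrot(-81.5)
o=(.5764,-.0124);
for x in(-38,0,38): print(x,T(x,-115,90))
rows([(T(-37.5,-115.3,95),q)])
E
```

```text
[0.58374815 0.00462252 0.12788037] [ 11.04858123  16.6651055  127.88037337] 0.04181386469211591 [-0.04151925 -0.24015824 -0.6422993 ]
-38 [ 0.55481964 -0.1328715   0.09      ]
0 [ 0.59239733 -0.12722195  0.09      ]
38 [ 0.62997502 -0.12157239  0.09      ]
row [-132.0, -47.9, 30.9, 0.3, 0.1, 0.3]
```

View pics/s26.png

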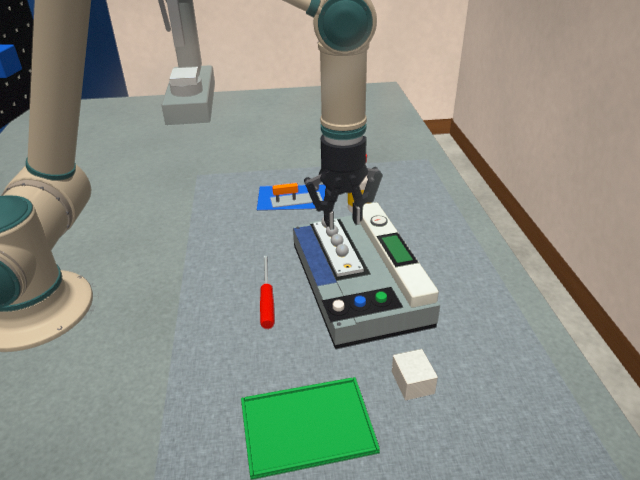

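Call:
servo_tool(steps=[[-40,-15,0,0,0,0],[-85,-31,0,0,0,0],[-120,-44,0,0,0,0],[-132,-49,0,0,0,0],[-132,-49,20,0,0,0],[-132,-49,35,0,0,0],[-132,-49,35,0,0,0],[-132,-49,35,0,0,0]], hand=255)

```text
clock: 38.9
position: [0.5523, -0.1324, 0.0883]
ee_rot: [-0.001, 0.651, 0.759, -0.0]
contact_force: [1.7, 0.1, 0.6]
width: -0.0001
```

Call:
servo_tool(steps=[[0,0,0,0,0,0],[0,0,0,0,0,0],[0,0,0,0,0,0],[0,0,0,0,0,0]])

```text
clock: 39.3
position: [0.5529, -0.133, 0.0892]
ee_rot: [0.0, 0.651, 0.759, 0.0]
contact_force: [-0.4, 0.2, 0.4]
width: 0.0001
```

```bash
python3 - <<'E'
from h import *
p,r,s=pose();print(p,toT(p),s['width'],s['contact_force'])
im,d=snap('side','side27');cv2.imwrite('pics/s27.png',cv2.resize(im[200:350,280:460],None,fx=4,fy=4,interpolation=cv2.INTER_CUBIC)[:,:,::-1])
q=toolrot(-81.5)
rows([(T(-37.7,-115.3,65),q)])
E
```

```text
[ 0.55286716 -0.13302293  0.08918222] [ -39.95329993 -114.85946747   89.18222378] 5.342046394014006e-05 [-0.39818262  0.21833479  0.44193104]
row [-0.4, 2.3, 24.1, 0.0, 0.0, 0.3]
```

View pics/s27.png

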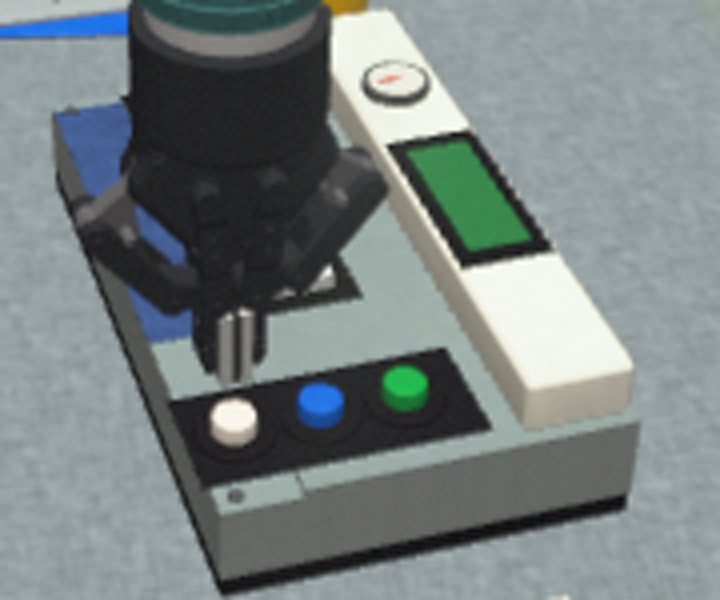

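Call:
servo_tool(steps=[[0,2,12,0,0,0],[0,2,22,0,0,0],[0,2,26,0,0,0],[0,2,28,0,0,0],[0,2,30,0,0,0],[0,2,31.2,0,0,0],[0,2,31.2,0,0,0],[0,2,31.2,0,0,0]])

```text
clock: 40.15
position: [0.5544, -0.1326, 0.0607]
ee_rot: [0.0, 0.651, 0.759, 0.0]
contact_force: [-5.8, 2.0, 21.3]
width: 0.0003
```

```bash
python3 - <<'E'
from h import *
p,r,s=pose();print(p,toT(p),s['contact_force'])
im,d=snap('side','side28');cv2.imwrite('pics/s28.png',cv2.resize(im[260:350,310:420],None,fx=6,fy=6,interpolation=cv2.INTER_CUBIC)[:,:,::-1])
E
```

```text
[ 0.55439985 -0.13263232  0.06067685] [ -38.37956513 -114.70106454   60.67685198] [-5.81178485  1.95164765 21.27031217]
```

View pics/s28.png

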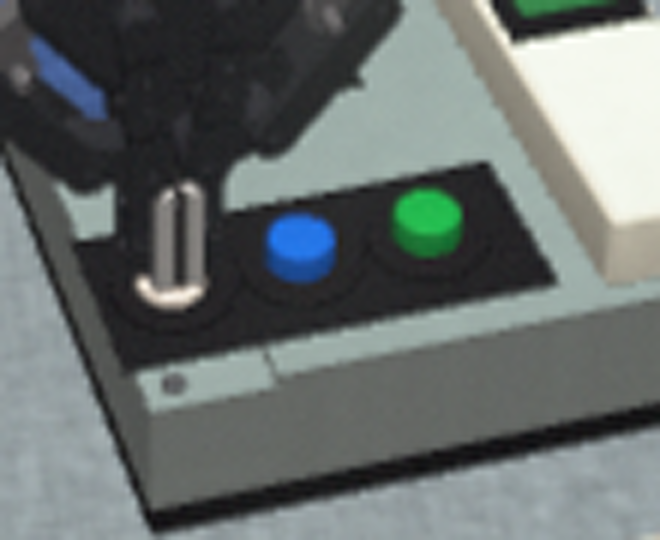

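Call:
servo_tool(steps=[[0,0,-10,0,0,0],[0,0,-25,0,0,0],[0,15,-25,0,0,0],[0,30,-25,0,0,0],[0,38,-25,0,0,0],[0,38,-25,0,0,0],[0,38,-25,0,0,0],[0,38,-25,0,0,0]])

```text
clock: 41.0
position: [0.5911, -0.1269, 0.0821]
ee_rot: [-0.001, 0.651, 0.759, -0.0]
contact_force: [0.5, 0.4, -0.2]
width: -0.0004
```

```bash
python3 - <<'E'
from h import *
p,r,s=pose();print(p,toT(p),s['contact_force'])
im,d=snap('side','side29');cv2.imwrite('pics/s29.png',cv2.resize(im[260:350,310:420],None,fx=6,fy=6,interpolation=cv2.INTER_CUBIC)[:,:,::-1])
E
```

```text
[ 0.59113483 -0.12686142  0.08208992] [  -1.19486588 -114.45578336   82.08992233] [ 0.48944259  0.35800984 -0.2220765 ]
```

View pics/s29.png

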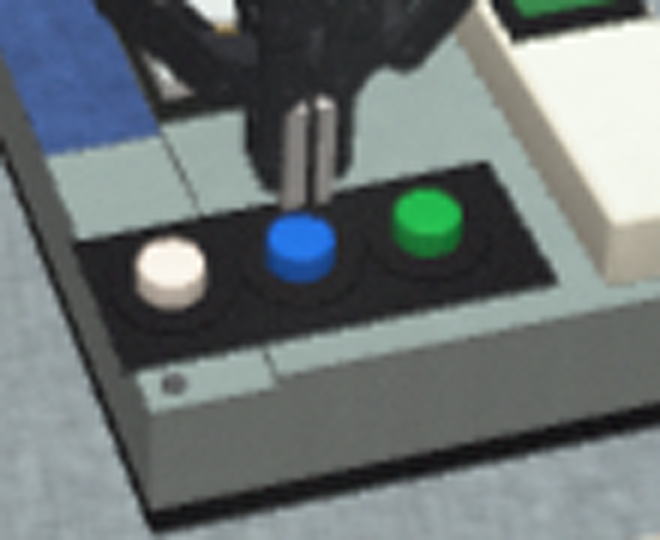

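Call:
servo_tool(steps=[[0,0,10,0,0,0],[0,0,17,0,0,0],[0,0,20,0,0,0],[0,0,22,0,0,0],[0,0,24,0,0,0],[0,0,25,0,0,0],[0,0,25,0,0,0],[0,0,25,0,0,0]])

```text
clock: 41.85
position: [0.5917, -0.127, 0.0608]
ee_rot: [0.0, 0.651, 0.759, -0.0]
contact_force: [-5.8, 0.5, 19.2]
width: 0.0
```

```bash
python3 - <<'E'
from h import *
p,r,s=pose();print(p,toT(p),s['contact_force'])
im,d=snap('side','side30');cv2.imwrite('pics/s30.png',cv2.resize(im[260:350,310:420],None,fx=6,fy=6,interpolation=cv2.INTER_CUBIC)[:,:,::-1])
E
```

```text
[ 0.59172646 -0.12697771  0.06075382] [  -0.62710359 -114.65873339   60.75381573] [-5.76371019  0.51303577 19.18488021]
```

View pics/s30.png

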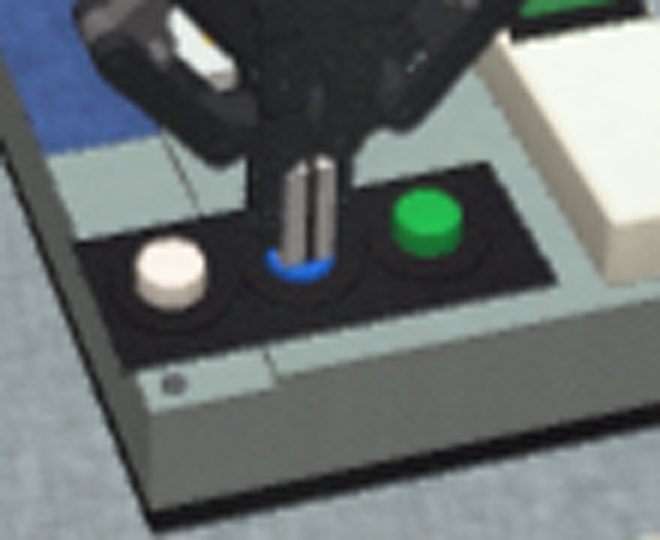

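Call:
servo_tool(steps=[[0,0,-10,0,0,0],[0,0,-25,0,0,0],[0,15,-25,0,0,0],[0,30,-25,0,0,0],[0,38,-25,0,0,0],[0,38,-25,0,0,0],[0,38,-25,0,0,0],[0,38,-25,0,0,0]])

```text
clock: 42.7
position: [0.6287, -0.1211, 0.0821]
ee_rot: [-0.001, 0.651, 0.759, -0.0]
contact_force: [-0.1, 1.0, 0.6]
width: 0.0004
```

Call:
servo_tool(steps=[[0,0,10,0,0,0],[0,0,17,0,0,0],[0,0,20,0,0,0],[0,0,22,0,0,0],[0,0,24,0,0,0],[0,0,25,0,0,0],[0,0,25,0,0,0],[0,0,25,0,0,0]])

```text
clock: 43.5
position: [0.6291, -0.1212, 0.0608]
ee_rot: [0.0, 0.651, 0.759, -0.0]
contact_force: [-5.7, 0.9, 18.3]
width: 0.0
```

```bash
python3 - <<'E'
from h import *
p,r,s=pose();print(p,toT(p),s['contact_force'])
im,d=snap('side','side31');cv2.imwrite('pics/s31.png',cv2.resize(im[260:350,310:420],None,fx=6,fy=6,interpolation=cv2.INTER_CUBIC)[:,:,::-1])
E
```

```text
[ 0.62914023 -0.12116087  0.0607827 ] [  37.23567284 -114.46894201   60.78269845] [-5.71349881  0.88632112 18.26374859]
```

View pics/s31.png

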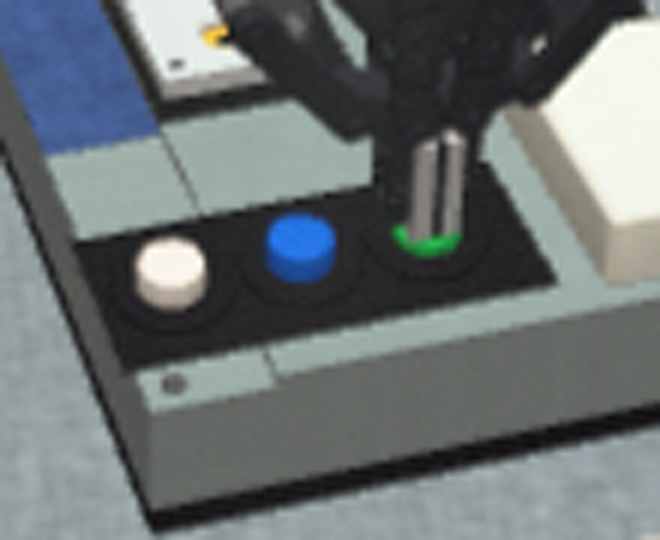

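Green is pressed. Now I'll retreat up and toward the robot for a final check.

Call:
servo_tool(steps=[[0,0,-15,0,0,0],[0,0,-50,0,0,0],[0,0,-90,0,0,0],[-20,-20,-130,0,0,0],[-50,-60,-140,0,0,0],[-80,-100,-140,0,0,0],[-110,-140,-140,0,0,0],[-140,-180,-140,0,0,0]])

```text
clock: 44.35
position: [0.4723, -0.2872, 0.1975]
ee_rot: [0.0, 0.651, 0.759, 0.0]
contact_force: [0.5, 0.4, -0.3]
width: -0.0002
```

```bash
python3 - <<'E'
from h import *
p,r,s=pose();print(p,s['clock'])
im,d=snap('side','side32');cv2.imwrite('pics/s32.png',cv2.resize(im[140:440,180:480],None,fx=2,fy=2)[:,:,::-1])
im,d=snap('top','top32');cv2.imwrite('pics/t32.png',cv2.resize(im[140:320,130:520],None,fx=2,fy=2,interpolation=cv2.INTER_CUBIC)[:,:,::-1])
E
```

```text
[ 0.47230966 -0.28721309  0.19751991] 44.35
```

View pics/s32.png

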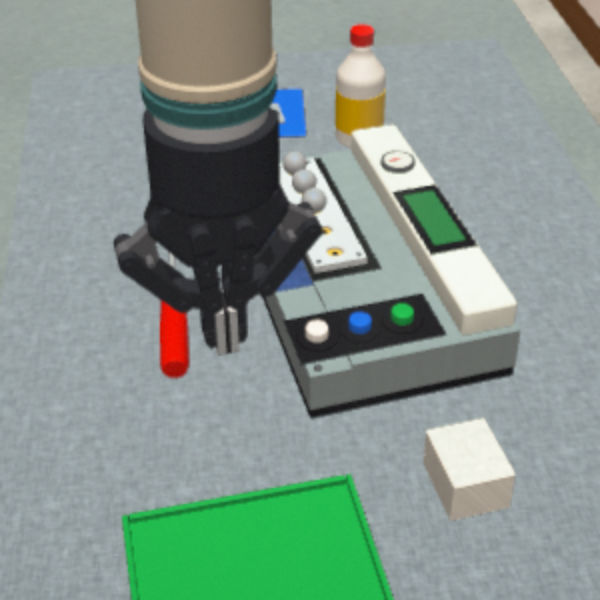

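View pics/t32.png

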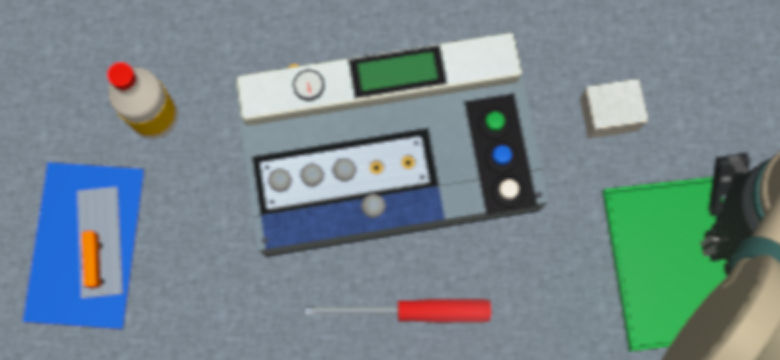

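The top picture shows three balls seated, but the fourth lies on the blue ledge at about (316,242). It was seated in the earlier picture, so it moved during the key presses. I'll reseat it and press the keys again.

```bash
python3 - <<'E'
from h import *
p,r,s=pose();print(np.degrees(s['qpos']).round(1))
for i in range(2):
    im,d=snap('top','top33')
    o=im[225:262,290:345];hsv=cv2.cvtColor(o,cv2.COLOR_RGB2HSV)
    m=((hsv[...,1]<60)).astype(np.uint8)
    n,l,st,c=cv2.connectedComponentsWithStats(m)
    for k in range(1,n):
        if 40<st[k,4]<250: print(c[k]+[290,225],st[k],toT(ray('top',c[k]+[290,225],.0625)[0]).round(1),ray('top',c[k]+[290,225],.0625)[0].round(4))
cv2.imwrite('pics/t33.png',cv2.resize(im[190:275,245:405],None,fx=5,fy=5,interpolation=cv2.INTER_CUBIC)[:,:,::-1])
E
```

```text
[-38.8  15.1  92.2  -0.2  72.8 -47.2]
[316.75471698 245.85849057] [ 21  16  12  11 106] [-37.2  29.7  62.5] [0.5341 0.0104 0.0625]
```

View pics/t33.png

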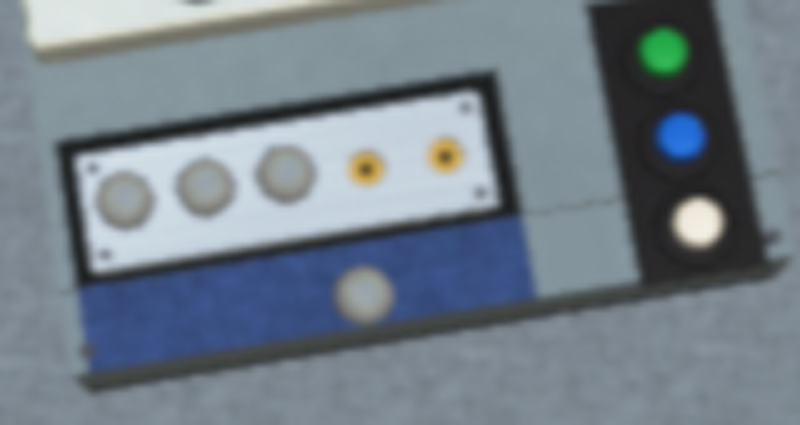

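```bash
python3 - <<'E'
from h import *
for i in range(6):
    im,d=snap('top','top34_%d'%i); print(telemetry.get_state()['clock'])
a=[cv2.resize(np.load('pics/top34_%d.npz'%i)['im'][200:340,240:420],None,fx=2,fy=2) for i in (0,2,3,5)]
cv2.imwrite('pics/t34.png',np.vstack([np.hstack(a[:2]),np.hstack(a[2:])])[:,:,::-1])
E
```

```text
44.6
44.65
44.7
44.75
44.8
44.85
```

View pics/t34.png

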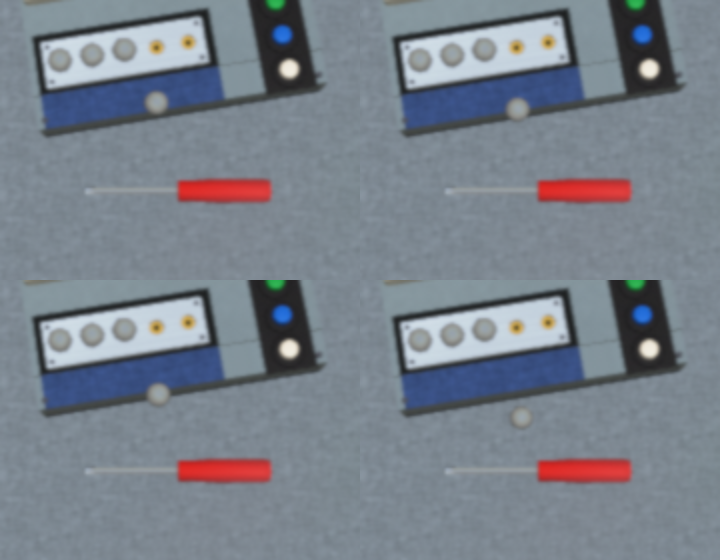

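```bash
python3 - <<'E'
from h import *
for i in range(24):
    im,d=snap('top','top35_%d'%i)
print(telemetry.get_state()['clock'])
a=[cv2.resize(np.load('pics/top35_%d.npz'%i)['im'][200:340,240:420],None,fx=2,fy=2) for i in (1,4,12,23)]
cv2.imwrite('pics/t35.png',np.vstack([np.hstack(a[:2]),np.hstack(a[2:])])[:,:,::-1])
cv2.imwrite('pics/t35f.png',im[:,:,::-1])
E
```

```text
46.05
```

View pics/t35.png

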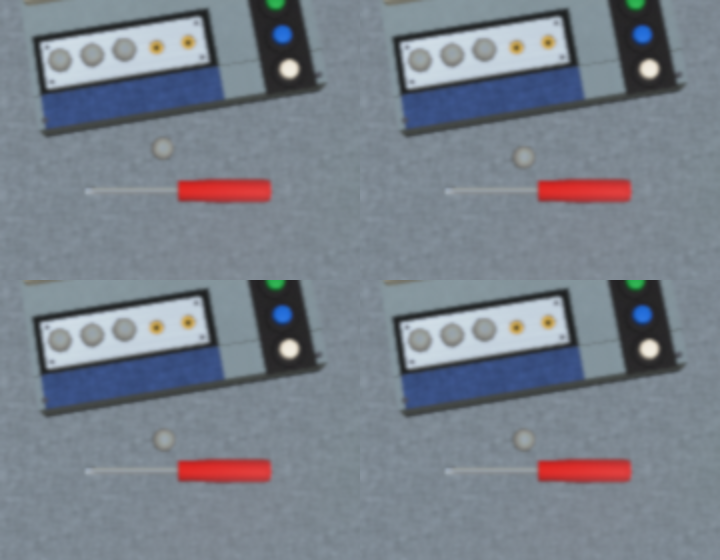

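View pics/t35f.png

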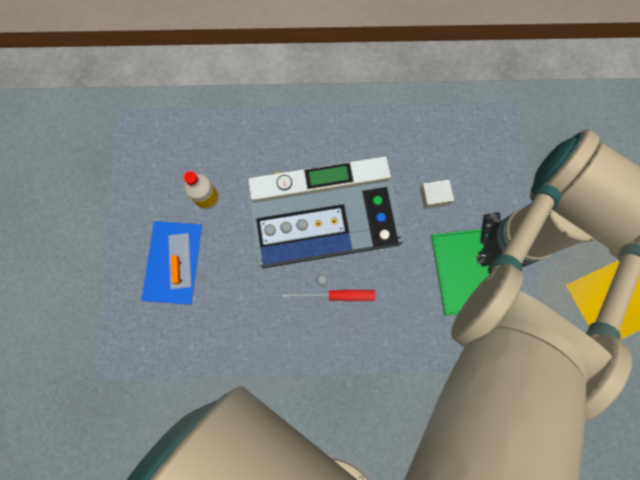

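```bash
python3 - <<'E'
from h import *
im=np.load('pics/top35_23.npz')['im']
c0=None
for n in('top','side'):
    im,d=snap(n,'b36'+n); hsv=cv2.cvtColor(im,cv2.COLOR_RGB2HSV)
    if n=='top': x0,y0=305,268;w=cv2.resize(im[240:310,270:390],None,fx=6,fy=6,interpolation=cv2.INTER_CUBIC)
    else: w=cv2.resize(im[210:340,230:360],None,fx=4.6,fy=4.6,interpolation=cv2.INTER_CUBIC)
    cv2.imwrite('pics/b36%s.png'%n,w[:,:,::-1])
red=(hsv[...,0]<8)
print(toT([.437,.0,.0]))
E
```

```text
[-134.75592492   33.91136534    0.        ]
```

View pics/b36top.png

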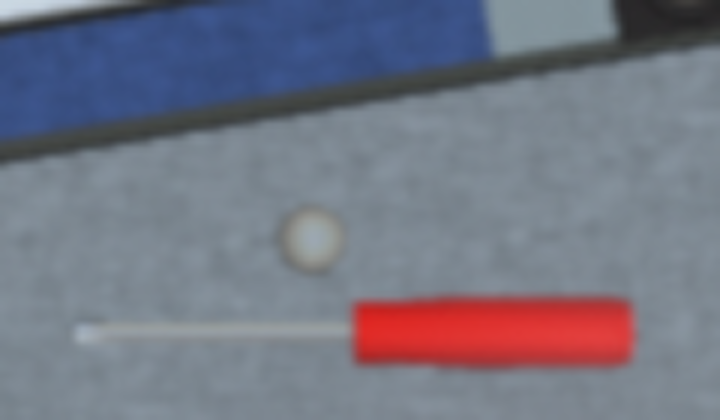

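View pics/b36side.png

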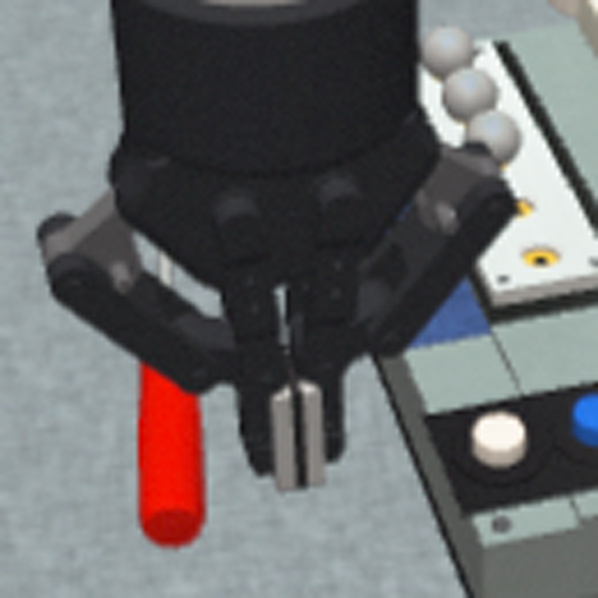

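```bash
python3 - <<'E'
from h import *
b=ray('top',(321.8,279.4),.0125)[0];print(b,toT(b))
q=toolrot(4)
g=np.array([b[0]-.001,b[1]-.001,.1])
rows([(g,q)]);print(g)
E
```

```text
[0.4699974  0.00126445 0.0125    ] [-101.93725201   30.25595395   12.5       ]
row [284.0, 38.9, 97.5, 0.0, -0.0, -85.2]
[4.68997401e-01 2.64445006e-04 1.00000000e-01]
```

Call:
servo_tool(steps=[[35,5,0,0,0,-8],[70,10,0,0,0,-16],[105,15,0,0,0,-24],[140,20,0,0,0,-32],[175,25,0,0,0,-40],[210,30,0,0,0,-48],[245,34,0,0,0,-56],[280,38,20,0,0,-64]], hand=130)

```text
clock: 46.95
position: [0.4707, -0.0028, 0.1797]
ee_rot: [0.003, 0.147, 0.989, 0.0]
contact_force: [0.5, 0.6, -0.2]
width: 0.0422
```

```bash
python3 - <<'E'
from h import *
p,r,s=pose();print(p,s['width'])
rows([((.469,.0003,.1),toolrot(4))])
E
```

```text
[ 0.47073995 -0.00275212  0.17966765] 0.042224462125450744
row [3.1, 2.3, 79.7, -0.0, 0.4, -20.9]
```

Call:
servo_tool(steps=[[3,2,20,0,0,-8],[3,2,50,0,0,-16],[3,2,80,0,0,-21],[3,2,100,0,0,-21],[3,2,110,0,0,-21],[3,2,110,0,0,-21],[3,2,110,0,0,-21]])

```text
clock: 47.65
position: [0.4672, -0.0011, 0.0682]
ee_rot: [0.001, -0.033, 0.999, -0.0]
contact_force: [-0.3, -0.7, 0.1]
width: 0.0418
```

```bash
python3 - <<'E'
from h import *
p,r,s=pose();print(p,s['width'])
rows([((.469,.0003,.0045),toolrot(4))])
im,d=snap('side','s37');cv2.imwrite('pics/s37.png',cv2.resize(im[210:340,200:360],None,fx=4.6,fy=4.6,interpolation=cv2.INTER_CUBIC)[:,:,::-1])
E
```

```text
[ 0.46717972 -0.00114352  0.06819409] 0.04177325748836597
row [-1.8, 1.3, 63.7, -0.0, 0.1, -0.2]
```

View pics/s37.png

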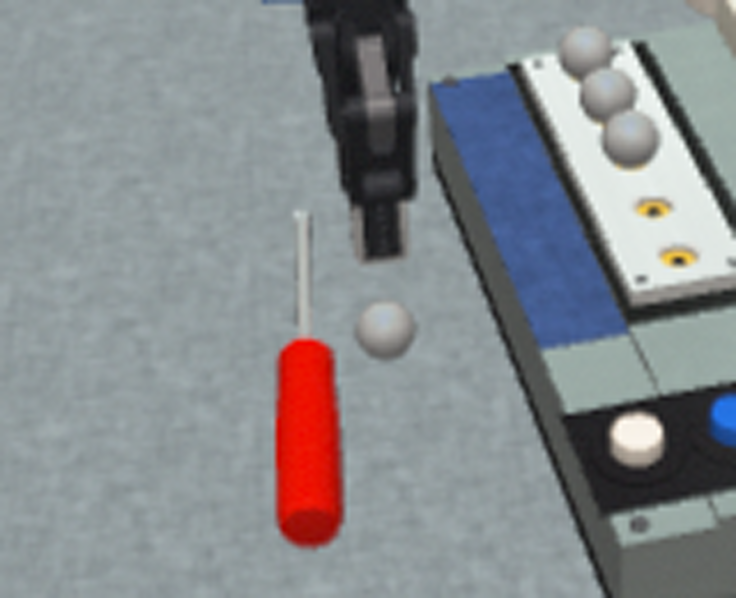

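Call:
servo_tool(steps=[[-2,1.3,20,0,0,0],[-2,1.3,42,0,0,0],[-2,1.3,55,0,0,0],[-2,1.3,61,0,0,0],[-2,1.3,63.5,0,0,0],[-2,1.3,63.5,0,0,0]])

```text
clock: 48.3
position: [0.469, 0.0003, 0.0046]
ee_rot: [0.001, -0.033, 0.999, -0.0]
contact_force: [-0.2, 0.7, 0.2]
width: 0.0421
```

```bash
python3 - <<'E'
from h import *
p,r,s=pose();print(p,s['contact_force'])
im,d=snap('side','s38');cv2.imwrite('pics/s38.png',cv2.resize(im[210:340,200:360],None,fx=4.6,fy=4.6,interpolation=cv2.INTER_CUBIC)[:,:,::-1])
E
```

```text
[4.68980483e-01 3.12817322e-04 4.61405398e-03] [-0.15891054  0.66066608  0.16986654]
```

View pics/s38.png

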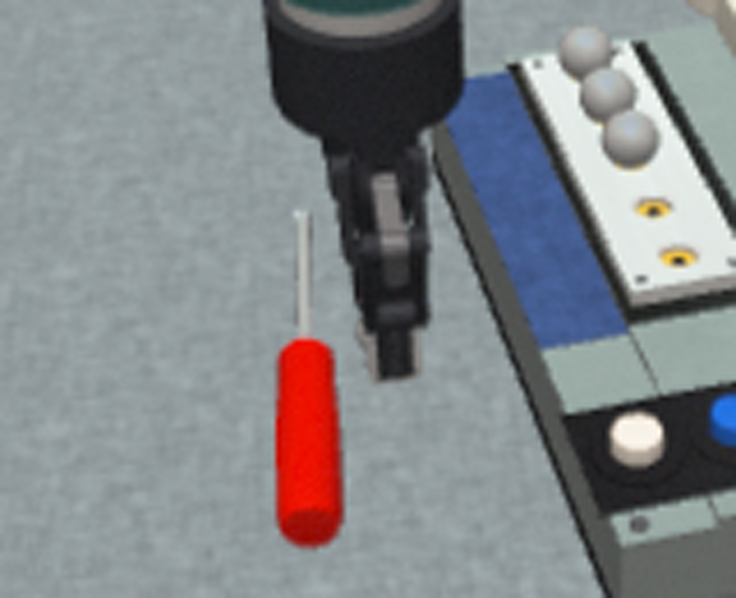

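Call:
servo_tool(steps=[[0,0,0,0,0,0],[0,0,0,0,0,0],[0,0,0,0,0,0],[0,0,0,0,0,0],[0,0,0,0,0,0]], hand=255, grip_force=40)

```text
clock: 48.85
position: [0.469, 0.0005, 0.0047]
ee_rot: [0.001, -0.033, 0.999, 0.0]
contact_force: [-1.2, 1.5, 5.8]
width: 0.0226
```

```bash
python3 - <<'E'
from h import *
p,r,s=pose();print(p,s['contact_force'],s['width'])
rows([(seat(-1,130),toolrot(-81.5)),(seat(-2,130),toolrot(YW))])
E
```

```text
[0.46896186 0.00050516 0.00472391] [-1.18970789  1.53391306  5.77453811] 0.022588904471520656
row [-112.9, -3.3, -125.1, 0.1, 0.1, 85.3]
row [-115.6, -37.2, -125.1, -0.0, 0.1, -4.8]
```

Call:
servo_tool(steps=[[0,0,-15,0,0,0],[0,0,-50,0,0,0],[0,0,-90,0,0,0],[-20,-8,-120,0,0,-2],[-60,-20,-125,0,0,-4.8],[-100,-33,-125,0,0,-4.8],[-115.5,-37,-125,0,0,-4.8],[-115.5,-37,-125,0,0,-4.8]])

```text
clock: 49.65
position: [0.5883, -0.0297, 0.1285]
ee_rot: [0.001, -0.075, 0.997, -0.0]
contact_force: [0.1, -0.3, -1.5]
width: 0.0225
```

Call:
servo_tool(steps=[[0,0,15,0,0,0],[0,0,35,0,0,0],[0,0,50,0,0,0],[0,0,50,0,0,0],[0,0,50,0,0,0],[0,0,50,0,0,0]])

```text
clock: 50.25
position: [0.5861, -0.0288, 0.08]
ee_rot: [0.001, -0.075, 0.997, -0.0]
contact_force: [0.9, 0.6, 0.1]
width: 0.0219
```

```bash
python3 - <<'E'
from h import *
p,r,s=pose();print(p,toT(p),s['contact_force'],s['width'])
rows([(seat(-2,65),toolrot(YW))])
im,d=snap('side','s39');cv2.imwrite('pics/s39.png',cv2.resize(im[180:300,280:400],None,fx=5,fy=5,interpolation=cv2.INTER_CUBIC)[:,:,::-1])
E
```

```text
[ 0.58613491 -0.02884941  0.0799841 ] [  8.43246156 -16.78967486  79.98410349] [0.85478081 0.64308897 0.12582073] 0.021862612282909068
row [-0.3, -0.2, 15.0, -0.0, 0.1, 0.0]
```

View pics/s39.png

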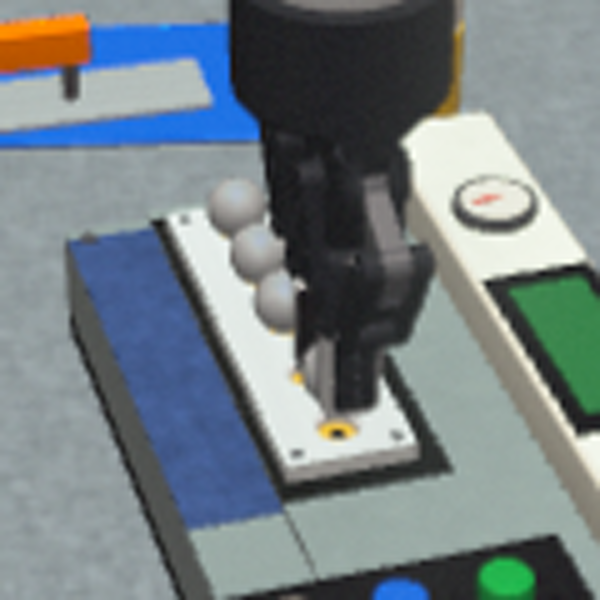

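```bash
python3 - <<'E'
from h import *
z=np.load('pics/s39.npz');im=z['im']
cv2.imwrite('pics/s39z.png',cv2.resize(im[230:280,325:375],None,fx=12,fy=12,interpolation=cv2.INTER_CUBIC)[:,:,::-1])
t=toT(pose()[0]);bz=t[2]+8
for x in(8.4,6.4,4.4): print(x,((proj('side',T(x,-17,bz))-[324.6,229.6])*12).round(), 'left edge',((proj('side',T(x-12.5,-17,bz))-[324.6,229.6])*12).round())
E
```

```text
8.4 [[270. 276.]] left edge [[191. 290.]]
6.4 [[258. 278.]] left edge [[178. 292.]]
4.4 [[245. 280.]] left edge [[166. 295.]]
```

View pics/s39z.png

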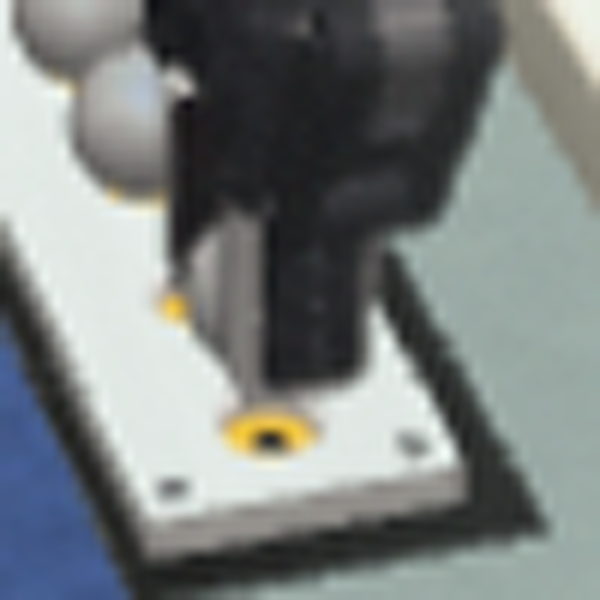

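Call:
servo_tool(steps=[[-0.5,0,6,0,0,0],[-0.5,0,11,0,0,0],[-0.5,0,14,0,0,0],[-0.5,0,15.5,0,0,0],[-0.5,0,15.5,0,0,0],[-0.5,0,15.5,0,0,0]])

```text
clock: 50.9
position: [0.5868, -0.0287, 0.0642]
ee_rot: [0.0, -0.075, 0.997, 0.0]
contact_force: [-0.4, 0.7, 5.3]
width: 0.022
```

Call:
servo_tool(steps=[[0,0,0,0,0,0],[0,0,0,0,0,0],[0,0,0,0,0,0],[0,0,0,0,0,0],[0,0,-10,0,0,0],[0,0,-35,0,0,0],[0,0,-60,0,0,0],[0,0,-60,0,0,0]], hand=140)

```text
clock: 51.7
position: [0.5894, -0.0292, 0.1278]
ee_rot: [0.004, -0.075, 0.997, -0.001]
contact_force: [-0.0, 0.1, -0.1]
width: 0.0383
```

```bash
python3 - <<'E'
from h import *
p,r,s=pose();print(p,toT(p),s['contact_force'],s['width'])
rows([(T(-37.7,-115,90),toolrot(YW)),(T(-37.7,-115,90),toolrot(-81.5))])
im,d=snap('side','s40');cv2.imwrite('pics/s40.png',cv2.resize(im[180:300,280:400],None,fx=5,fy=5,interpolation=cv2.INTER_CUBIC)[:,:,::-1])
E
```

```text
[ 0.58935017 -0.02923105  0.12779453] [ 11.55525394 -17.64509434 127.79453266] [-0.04411313  0.08228395 -0.10860091] 0.03828031814830846
row [49.6, -97.2, 37.6, -0.1, 0.5, 0.0]
row [49.6, -97.2, 37.6, 0.2, 0.5, 90.1]
```

View pics/s40.png

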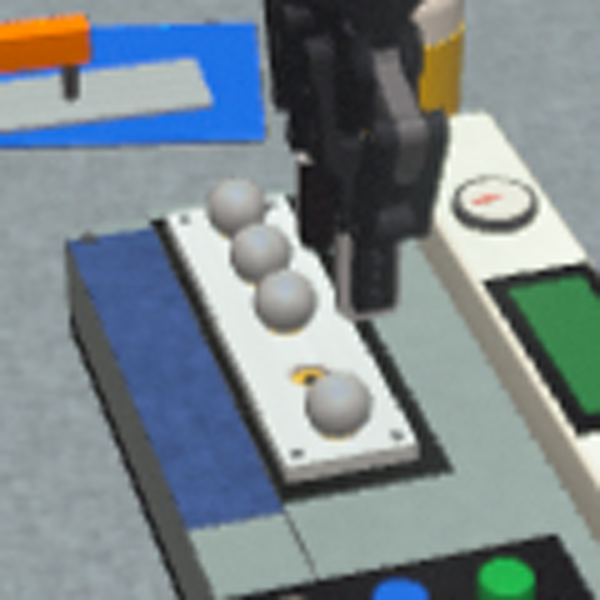

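Call:
servo_tool(steps=[[5,-15,0,0,0,0],[25,-50,0,0,0,0],[45,-85,0,0,0,0],[49,-97,10,0,0,0],[49,-97,30,0,0,0],[49,-97,37,0,0,0],[49,-97,37,0,0,0],[49,-97,37,0,0,0]], hand=255)

```text
clock: 52.55
position: [0.5526, -0.1317, 0.0863]
ee_rot: [-0.0, -0.075, 0.997, 0.0]
contact_force: [0.3, 0.3, 0.3]
width: 0.0003
```

Call:
servo_tool(steps=[[0,0,0,0,0,0],[0,0,0,0,0,0],[0,0,0,0,0,0]])

```text
clock: 52.85
position: [0.5529, -0.1318, 0.0871]
ee_rot: [0.001, -0.075, 0.997, -0.0]
contact_force: [0.0, 0.3, 0.7]
width: 0.0001
```

```bash
python3 - <<'E'
from h import *
p,r,s=pose();print(p,toT(p),s['contact_force'],s['width'])
rows([(T(-37.7,-115,61),toolrot(YW))])
im,d=snap('side','s41');cv2.imwrite('pics/s41.png',cv2.resize(im[180:350,270:440],None,fx=3.5,fy=3.5,interpolation=cv2.INTER_CUBIC)[:,:,::-1])
E
```

```text
[ 0.55291139 -0.13182444  0.08708901] [ -39.73137794 -113.68086865   87.08900663] [0.02180653 0.32599902 0.67303862] 9.754796953810478e-05
row [-2.0, -1.3, 26.1, -0.0, 0.1, 0.1]
```

View pics/s41.png

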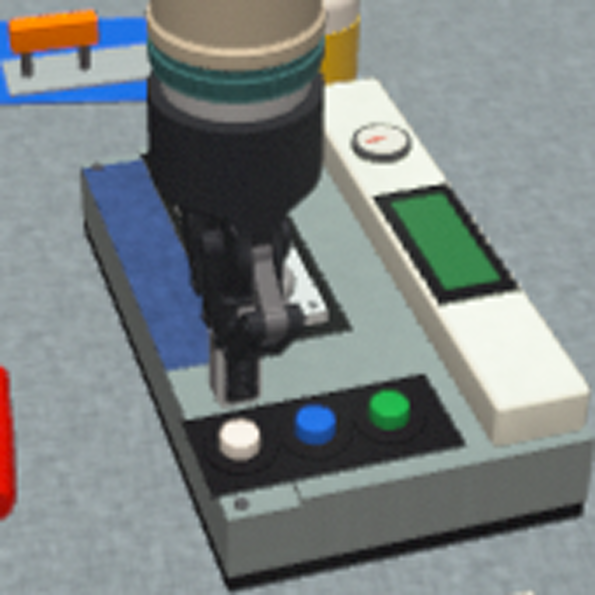

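Call:
servo_tool(steps=[[-2,-1.3,10,0,0,0],[-2,-1.3,20,0,0,0],[-2,-1.3,24,0,0,0],[-2,-1.3,26,0,0,0],[-2,-1.3,28,0,0,0],[-2,-1.3,29,0,0,0],[-2,-1.3,29,0,0,0],[-2,-1.3,29,0,0,0]])

```text
clock: 53.7
position: [0.5547, -0.133, 0.0607]
ee_rot: [0.001, -0.075, 0.997, -0.0]
contact_force: [-5.1, 2.2, 22.8]
width: 0.0002
```

```bash
python3 - <<'E'
from h import *
p,r,s=pose();print(p,toT(p),s['contact_force'],s['width'])
im,d=snap('side','s42');cv2.imwrite('pics/s42.png',cv2.resize(im[260:350,310:420],None,fx=6,fy=6,interpolation=cv2.INTER_CUBIC)[:,:,::-1])
E
```

```text
[ 0.55469993 -0.13303418  0.06069478] [ -38.14257215 -115.14307114   60.6947833 ] [-5.08035033  2.21943131 22.78557161] 0.00022569682482509408
```

View pics/s42.png

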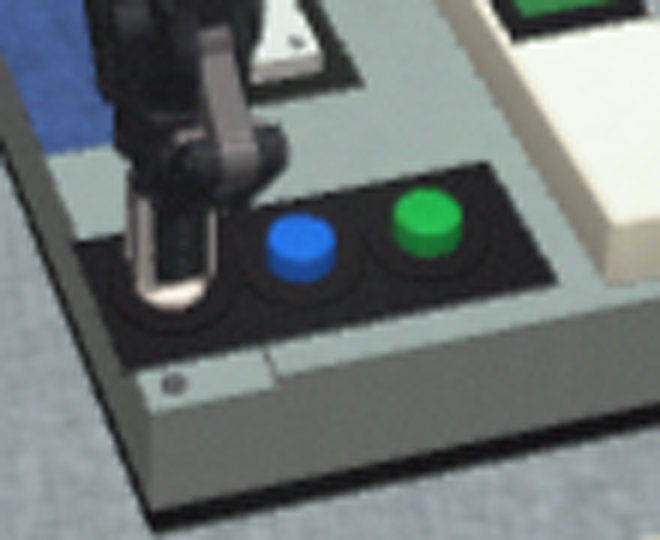

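White is down, at 60.7 mm with 23 N. Next, blue (forward = −tool x).

Call:
servo_tool(steps=[[0,0,-10,0,0,0],[0,0,-25,0,0,0],[-15,0,-25,0,0,0],[-30,0,-25,0,0,0],[-38,0,-25,0,0,0],[-38,0,-25,0,0,0],[-38,0,-25,0,0,0],[-38,0,-25,0,0,0]])

```text
clock: 54.55
position: [0.5912, -0.1272, 0.0821]
ee_rot: [-0.001, -0.075, 0.997, 0.0]
contact_force: [-0.5, -0.6, 1.6]
width: 0.0002
```

Call:
servo_tool(steps=[[0,0,10,0,0,0],[0,0,17,0,0,0],[0,0,20,0,0,0],[0,0,22,0,0,0],[0,0,24,0,0,0],[0,0,25,0,0,0],[0,0,25,0,0,0],[0,0,25,0,0,0]])

```text
clock: 55.35
position: [0.5917, -0.1273, 0.0607]
ee_rot: [0.0, -0.075, 0.997, -0.0]
contact_force: [-6.6, 1.3, 19.4]
width: -0.0001
```

```bash
python3 - <<'E'
from h import *
p,r,s=pose();print(p,toT(p),s['contact_force'],s['width'])
im,d=snap('side','s43');cv2.imwrite('pics/s43.png',cv2.resize(im[260:350,310:420],None,fx=6,fy=6,interpolation=cv2.INTER_CUBIC)[:,:,::-1])
E
```

```text
[ 0.59168982 -0.12733444  0.06072762] [  -0.71636846 -115.00605477   60.7276188 ] [-6.60286621  1.26970981 19.42494265] -9.652139136010806e-05
```

View pics/s43.png

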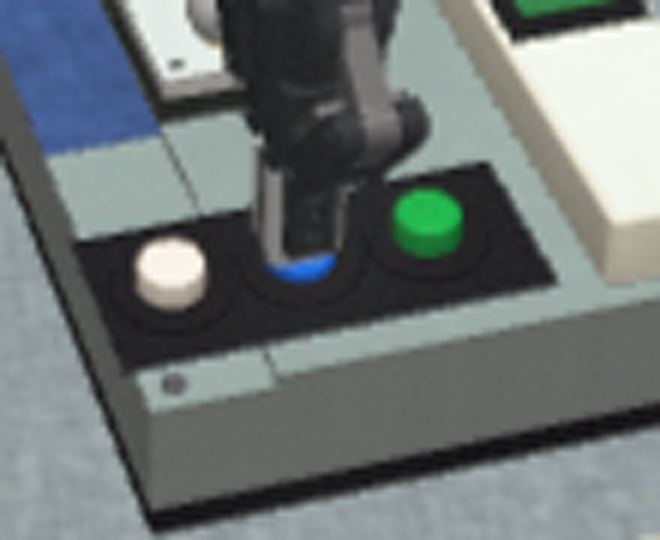

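Call:
servo_tool(steps=[[0,0,-10,0,0,0],[0,0,-25,0,0,0],[-15,0,-25,0,0,0],[-30,0,-25,0,0,0],[-38,0,-25,0,0,0],[-38,0,-25,0,0,0],[-38,0,-25,0,0,0],[-38,0,-25,0,0,0]])

```text
clock: 56.2
position: [0.6289, -0.1216, 0.0822]
ee_rot: [-0.001, -0.075, 0.997, 0.0]
contact_force: [0.6, 0.8, 0.3]
width: -0.0001
```

Call:
servo_tool(steps=[[0,0,10,0,0,0],[0,0,17,0,0,0],[0,0,20,0,0,0],[0,0,22,0,0,0],[0,0,24,0,0,0],[0,0,25,0,0,0],[0,0,25,0,0,0],[0,0,25,0,0,0]])

```text
clock: 57.0
position: [0.6293, -0.1217, 0.0608]
ee_rot: [0.0, -0.075, 0.997, -0.0]
contact_force: [-5.9, 2.3, 17.7]
width: 0.0001
```

```bash
python3 - <<'E'
from h import *
p,r,s=pose();print(p,toT(p),s['contact_force'],s['width'])
im,d=snap('side','s44');cv2.imwrite('pics/s44.png',cv2.resize(im[200:350,290:420],None,fx=4,fy=4,interpolation=cv2.INTER_CUBIC)[:,:,::-1])
E
```

```text
[ 0.62927816 -0.1216676   0.06078561] [  37.29672832 -114.99054372   60.78560937] [-5.89746106  2.29441043 17.65126616] 7.43179012979496e-05
```

View pics/s44.png

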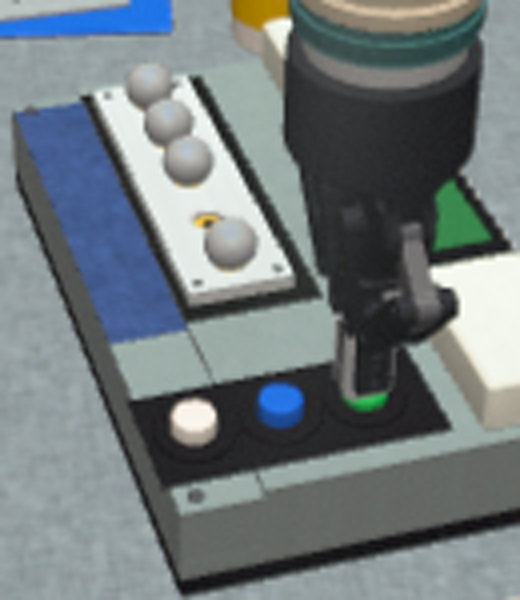

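All keys are pressed with four balls still seated. Retreating for the final check.

Call:
servo_tool(steps=[[0,0,-15,0,0,0],[0,0,-50,0,0,0],[0,0,-90,0,0,0],[10,-20,-130,0,0,0],[40,-50,-140,0,0,0],[70,-80,-140,0,0,0],[110,-120,-140,0,0,0],[150,-160,-140,0,0,0]])

```text
clock: 57.85
position: [0.512, -0.2926, 0.1975]
ee_rot: [0.0, -0.075, 0.997, -0.0]
contact_force: [0.7, -0.6, 0.9]
width: -0.0001
```

Call:
servo_tool(steps=[[0,0,0,0,0,0],[0,0,0,0,0,0],[0,0,0,0,0,0],[0,0,0,0,0,0]])

```text
clock: 58.25
position: [0.5139, -0.2905, 0.1973]
ee_rot: [0.0, -0.076, 0.997, 0.0]
contact_force: [-0.1, -0.3, 0.7]
width: -0.0001
```

```bash
python3 - <<'E'
from h import *
im,d=snap('side','side50');cv2.imwrite('pics/s50.png',im[:,:,::-1])
im,d=snap('top','top50');cv2.imwrite('pics/t50.png',cv2.resize(im[140:320,130:520],None,fx=2,fy=2,interpolation=cv2.INTER_CUBIC)[:,:,::-1])
a=np.load('pics/top0.npz')['im']
hs=cv2.cvtColor(im,cv2.COLOR_RGB2HSV).astype(int);h0=cv2.cvtColor(a,cv2.COLOR_RGB2HSV).astype(int)
for n,x in(('now',hs),('start',h0)):
    m=np.zeros((480,640),bool);m[285:305,280:380]=1;m&=(x[...,0]<8)&(x[...,1]>150);v,u=np.nonzero(m);print(n,'screw',u.mean(),v.mean())
    m=np.zeros((480,640),bool);m[240:300,150:200]=1;m&=(x[...,0]<20)&(x[...,1]>180);v,u=np.nonzero(m);print(n,'lifter',u.mean(),v.mean())
print(telemetry.get_state()['clock'])
E
```

```text
now screw 351.39709443099275 294.83777239709445
now lifter 175.03763440860214 269.30645161290323
start screw 351.58851674641147 294.811004784689
start lifter 175.34920634920636 269.42857142857144
58.35
```

View pics/t50.png

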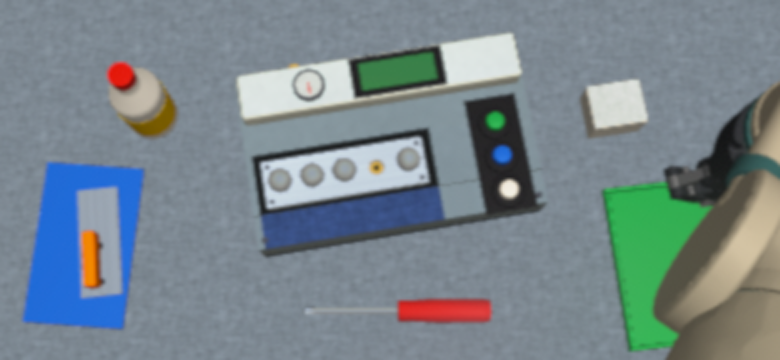

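View pics/s50.png

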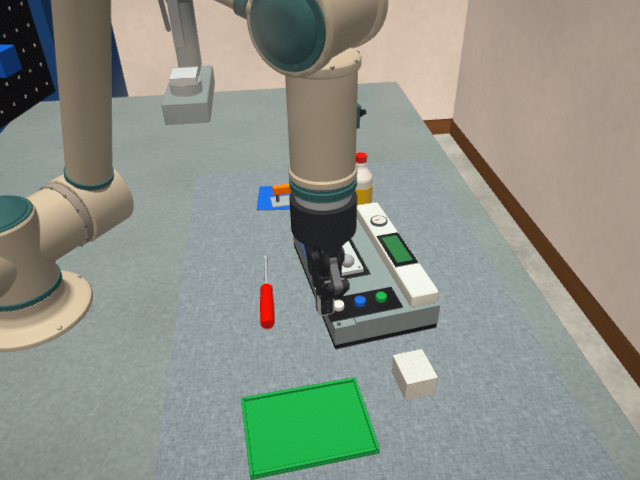

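Four balls are seated, the tray is empty, the keys are released, the lifter is on its mat and the bystanders have not moved. Handing in.

```bash
python3 -c "
from rig import sign_off
print(sign_off())"
```

```text
the job is handed in; nothing more can be done
None
```

I turned the plate over with the lifter's blade, put all four balls in seats, and pressed white, blue, then green. I handed the job in at about 58 s.

- **Plate:** it lies seats up, wholly on the black pad. Its middle was within about 2 mm of the target on average. The two cameras disagreed by up to 5 mm along the plate, so that figure is approximate.
- **Balls:** four were in the tray at the start. After I had seated all four, the fourth left its seat while I was pressing the keys the first time. I take it to be the random knock, since the gripper was well clear of it. It rolled off the ledge and stopped just short of the screwdriver. I picked it up and set it in the end seat, leaving the seat beside it empty.
- **Keys:** because of that, I pressed all three again in order with all the balls in. Each bottomed out at 18–23 N, against the 4 N needed, and sprang back.
- **Last checks:** the final pictures show four balls seated and the tray empty. The lifter lies flat on its mat where it started. The screwdriver's position matched its start to a fraction of a pixel, and the bottle and carton look unmoved by eye. No check failed at the end.

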